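# Log the feed bottles and latch them onto the weighing rack

## Robot

A 6-joint arm with a two-finger parallel gripper is mounted at the origin on the work surface. World frame = base frame: x ahead of the robot, y to its left, z up, the work surface at z = 0. Lengths are in mm, angles in rad, forces in N, time in s.
With the tool pointing down it reaches from about 325 to 850 mm from the base axis. Payload 15.5 kg.
Tool frame: the origin (TCP) lies midway between the tips of the shut fingers; the grasp point (between the pads) lies 19 mm behind it; z points along the fingers, y is the line along which they close (so a half turn about z gives the same grasp; the last joint's range is limited). The gripper opens to 91 mm and grips with 3 to 60 N. Pads are 32 mm wide; open, the fingers measure 118 mm over their backs; the gripper's body (76 mm by 178 mm) begins 60 mm behind the grasp point.
Start: joints at [1.159, 0.494, 1.345, -0, 1.302, -0.096], TCP at [194.7, 593.901, 213.915] pointing down, gripper open.
Joint ranges: [-2.91, 2.91], [-0.82, 2.16], [0.22, 2.67], [-1.22, 4.37], [0.12, 2.79], [-3.08, 3.08]. Speed limits (rad/s): [1.89, 1.89, 2.57, 3.01, 3.01, 3.01].

## Interface

Orientations are given as a rotation vector (axis times angle).
In Python, from cell import observe, capture, sign_off gives the robot as it stands. The module is installed in compiled form; this text tells all that it offers.
- The arm moves only by the tool servo_tool, never from a script. Its argument "series" is a list of rows, each a list of 3 entries, a list of its own where there are three numbers: the shift along the world's x, y, z in units of 40 mm (1.0 is 40 mm), then the turn about the world's z in units of 5 degrees (1.0 is 5 degrees), then the opening, from 0 (shut) to 1 (fully open). A call has 1 to 12 rows; each row is the pose to reach, as a shift and turn from the pose commanded when the call began; what a row does not reach only later rows make up. A row lasts 1/8 s, in which the tool goes at most 62.5 mm and 10.7 degrees, less where a joint would pass 70% of its speed; a pose out of reach is approached as far as the arm can. A call with a gripper value outside its range is refused whole. The fingers move at their own pace and stop on an object; the grip force is fixed at half the most. Time passes only in rows, so rows that repeat a pose let the fingers close. It gives the time, the measured TCP pose, the force, the opening and the grip force at its end, in the units of the state.
- observe(): the state, without advancing time (a new reading comes with each control period).
- capture(name): name is "scene" or "top"; returns a dict with "frame" (400x640x3 uint8, red, green, blue), "depth" (400x640 float32, mm along the optical axis (not along the pixel's ray), 0 where there is no reading), "intrinsics" (3x3 intrinsics, pixels), "R" (3x3) and "t" (3): a world point X has camera coordinates R X + t. Camera axes: x right, y down, z forward; pixel columns grow to the right and rows downward; lengths in mm; the calibration is good to about 2 mm. A picture is of the moment at which its call begins.
- sign_off(): hands the job in; it is judged then, once.
The state is a dict: "time_s": time; "joints": joint angles; "qd": joint speeds; "tau": joint torques, N m; "eef_pos": TCP position; "eef_rot": TCP orientation; "contact_force": force on the tool from outside, world axes, zero at the start; "wrist_torque": the same for the moment, N m; "finger_gap": opening from 0.0 (shut) to 1.0 (fully open); "grip_force": force on a finger pad.
Only numpy, scipy, OpenCV 4.12 (cv2) and the standard library are available. Lean on these libraries where they do the work, as an engineer would, in place of code of your own. Each camera call takes 0.05 s, during which the arm holds its last target. There are 200 camera calls.

## Task

Switch on the code reader with its toggle, then log the bottle carriers on the table and hang them up, starting with the tallest bottle and going down to the smallest: show each carrier upright to the code reader, holding first its left tag, then its front tag, then its right tag still for a second at the reading spot, squarely facing the window. Hang every carrier on a pin of its own on the weighing rack, pushing its hook fully home until the sprung latch has snapped shut under the pin, and let go. Leave the reader switched off. Do not shove or knock over the other glassware.

Things in the scene. Friction and masses are not known exactly. Their poses are not given: they have to be found in the camera images.
- big: loose steel carrier with the tallest bottle: amber glass 60 mm across, 122 mm tall (~0.42 kg in all); absent in some runs. Origin: foot underside, centre, z up. Hook at the back (+x); front -x; left +y (your left as you look at the front). Foot x -35 to 30, y -35 to 35 mm, tray walls 42 high. White code tags, mm: left (-2,35,22), front (-35,0,22), right (-2,-35,22). Strap x 33-38, 24 wide, z 0-150
- big_latch (a joint): dark 18 mm latch tongue of big, rad: 0 shut, level across the slot; 1.5 folded up along the strap. Pivot on the strap at x 37.5, z 95 mm (carrier frame). Swings only upward and springs back; takes about 9 N to push in, more than the carrier weighs; snaps shut once the pin is 23 mm above the pivot
- big_seat (a point): point in big's hook where the pin's axis lies when fully home: x 47, y 0, z 125 mm in the carrier's frame. Hook 16 mm wide (y), open downward: slot from strap (x 38) to rear prong (x 56-62), slot top z 130, prong down to z 90, then a lip flaring out to x 73, z 74
- big_grip (a point): centre of big's black grip block above the bottle: 24 x 24 mm (x, y), at x 14, y 0, z 150 to 194 mm (this point z 175) in the carrier's frame
- mid: loose steel carrier with the middle-sized bottle: amber glass 54 mm across, 98 mm tall (~0.34 kg in all); absent in some runs. Origin: foot underside, centre, z up. Hook at the back (+x); front -x; left +y (your left as you look at the front). Foot x -35 to 30, y -35 to 35 mm, tray walls 42 high. White code tags, mm: left (-2,35,22), front (-35,0,22), right (-2,-35,22). Strap x 33-38, 24 wide, z 0-150
- mid_latch (a joint): dark 18 mm latch tongue of mid, rad: 0 shut, level across the slot; 1.5 folded up along the strap. Pivot on the strap at x 37.5, z 95 mm (carrier frame). Swings only upward and springs back; takes about 9 N to push in, more than the carrier weighs; snaps shut once the pin is 23 mm above the pivot
- mid_seat (a point): point in mid's hook where the pin's axis lies when fully home: x 47, y 0, z 125 mm in the carrier's frame. Hook 16 mm wide (y), open downward: slot from strap (x 38) to rear prong (x 56-62), slot top z 130, prong down to z 90, then a lip flaring out to x 73, z 74
- mid_grip (a point): centre of mid's black grip block above the bottle: 24 x 24 mm (x, y), at x 14, y 0, z 150 to 194 mm (this point z 175) in the carrier's frame
- small: loose steel carrier with the smallest bottle: amber glass 44 mm across, 74 mm tall (~0.27 kg in all); absent in some runs. Origin: foot underside, centre, z up. Hook at the back (+x); front -x; left +y (your left as you look at the front). Foot x -35 to 30, y -35 to 35 mm, tray walls 42 high. White code tags, mm: left (-2,35,22), front (-35,0,22), right (-2,-35,22). Strap x 33-38, 24 wide, z 0-150
- small_latch (a joint): dark 18 mm latch tongue of small, rad: 0 shut, level across the slot; 1.5 folded up along the strap. Pivot on the strap at x 37.5, z 95 mm (carrier frame). Swings only upward and springs back; takes about 9 N to push in, more than the carrier weighs; snaps shut once the pin is 23 mm above the pivot
- small_seat (a point): point in small's hook where the pin's axis lies when fully home: x 47, y 0, z 125 mm in the carrier's frame. Hook 16 mm wide (y), open downward: slot from strap (x 38) to rear prong (x 56-62), slot top z 130, prong down to z 90, then a lip flaring out to x 73, z 74
- small_grip (a point): centre of small's black grip block above the bottle: 24 x 24 mm (x, y), at x 14, y 0, z 150 to 194 mm (this point z 175) in the carrier's frame
- rack: fixed aluminium weighing rack, 165 mm tall, 460 wide. Origin on the table under the middle pin, y along the pins, front -x: carriers hang on that side, axes parallel to the rack's, feet 25 mm off the table. A 10 mm rod 85 mm straight below the pins runs along the rack; hung carriers lean their strap on it, tilted 0.05 to 0.1 rad
- pin_left (a point): middle of a 10 mm pin's axis, at rack y +140 mm, 150 mm above the table; level along y, free for 44 mm between two 5 mm cheeks that run back (+x) to a load cell at x 42 mm; axes as the rack's
- pin_mid (a point): middle of a 10 mm pin's axis, at rack y 0 mm, 150 mm above the table; level along y, free for 44 mm between two 5 mm cheeks that run back (+x) to a load cell at x 42 mm; axes as the rack's
- pin_right (a point): middle of a 10 mm pin's axis, at rack y -140 mm, 150 mm above the table; level along y, free for 44 mm between two 5 mm cheeks that run back (+x) to a load cell at x 42 mm; axes as the rack's
- reader: fixed code reader: black 60 x 70 x 60 mm head on a post, on a dark 190 x 90 x 6 mm foot. Origin on the table under the head; the window is 30 mm in front of it (its own -x) and 100 mm above the table, and looks along -x
- read_spot (a point): reading spot: 60 mm straight in front of the reader's window and 100 mm above the table, over the round white mark on the reader's foot; axes as the reader's
- spare_bottle: bystander: loose bare bottle, 56 mm across, 115 mm tall, blue cap; origin under its centre
- beaker: bystander: loose glass beaker, 66 mm across, 75 mm tall; origin under its centre
- dish: bystander: loose covered glass dish, 84 mm across, 14 mm tall; origin under its centre
- switch_base: fixed grey 70 x 50 x 25 mm box on the table that carries the reader's power toggle: a 60 mm steel rod with a black 26 mm ball on its end. Origin under the box centre. The rod is hinged about the box's y axis, 22 mm above the table; it leans to -x when off and to +x when on
- switch (a joint): reader's power toggle, rad: 0 = off (leaning 0.5 rad to the box's -x), 1.0 = on (0.5 rad to +x); stays where it is left; a push of 1 to 3 N on the ball moves it
- switch_tip (a point): centre of the toggle's black ball (26 mm across); about 75 mm above the table and 29 mm to -x of the box centre when off, to +x when on
There are look-alikes about, which are no part of the job. Leave any pink look-alike of the reader alone.

How it is judged:
By the outcome, as a careful person would: the job done as asked, in the order asked, and still so for the second after the job is handed in, with the robot touching nothing.
Of big, mid, small only 2 to 3 are there at a start; the rules pass over those that are not, and their reading is None.
At some moment in a run one of big, mid, small may be knocked a few centimetres aside while the robot is not near it.
It also fails if it takes over 210 s, if anything falls off the work surface, if the arm or the gripper's body presses on something with over 40 N, if the wrist force passes 120 N, or if a joint passes its speed limit or range.

## Working session

There is one attempt and no reset: what is moved stays moved. The work goes in short steps, Python scripts to look and compute and a tool call to move; the robot and the scene stay as the last step left them, time stands still between calls to the robot, and variables do not carry over. Pictures are saved under pics/ and viewed, at most 14 in all, crops included, and the job is handed in when it is done.

Besides the shell and the picture viewer there is one more tool, called in YAML: its name, and indented under it one key for each argument. servo_tool: Moves the arm, as the interface text tells. Its arguments: {"type":"object","properties":{"series":{"type":"array","items":{"type":"array"}}},"required":["series"]}

```bash
mkdir -p pics
cat > h.py <<'E'
import numpy as np, cv2
from cell import observe, capture, sign_off
def cloud(c):
    d=c["depth"]; K=c["intrinsics"]; v,u=np.mgrid[0:d.shape[0],0:d.shape[1]]
    P=np.stack([(u-K[0,2])/K[0,0]*d,(v-K[1,2])/K[1,1]*d,d],-1)
    W=(P-c["t"])@c["R"]; W[d==0]=np.nan
    return W
def save(c,name,crop=None,s=1):
    f=c["frame"]
    if crop: f=f[crop[1]:crop[3],crop[0]:crop[2]]
    f=cv2.resize(f,None,fx=s,fy=s,interpolation=cv2.INTER_CUBIC)
    cv2.imwrite("pics/"+name,f[:,:,::-1])
def st():
    o=observe(); print({k:np.round(v,3).tolist() for k,v in o.items()})
E
python3 - <<'E'
from h import *
st()
for n in("scene","top"):
    c=capture(n); save(c,n+"0.png",s=1.25); np.savez(n+"0.npz",**c)
    print(n,np.round(c["R"],3).tolist(),np.round(c["t"]),np.round(c["intrinsics"],1).tolist(), (-c["R"].T@c["t"]).round())
E
```

```text
{'time_s': 0.0, 'joints': [1.158, 0.494, 1.346, 0.0, 1.303, -0.096], 'qd': [0.001, 0.0, -0.002, 0.001, 0.0, -0.002], 'tau': [0.002, -87.882, -38.186, 0.071, 0.053, -0.0], 'eef_pos': [194.557, 593.558, 213.35], 'eef_rot': [-0.495, -3.102, 0.002], 'contact_force': [0.19, 0.674, 0.214], 'wrist_torque': [-0.004, -0.002, -0.033], 'grip_force': 0.0, 'finger_gap': 0.999}
scene [[0.69, 0.723, -0.009], [0.457, -0.445, -0.77], [-0.561, 0.528, -0.638]] [-327. -108. 1719.] [[441.7, 0.0, 317.9], [0.0, 441.7, 201.3], [0.0, 0.0, 1.0]] [1239. -719. 1011.]
top [[-0.002, -1.0, -0.004], [-0.984, 0.003, -0.176], [0.176, 0.004, -0.984]] [1.000e+00 4.840e+02 1.254e+03] [[369.0, 0.0, 309.5], [0.0, 369.0, 199.3], [0.0, 0.0, 1.0]] [ 255.   -5. 1320.]
```

View pics/scene0.png

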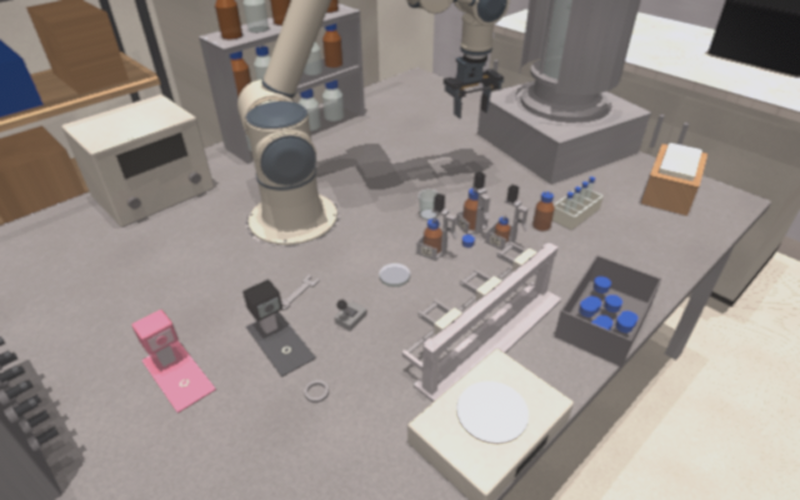

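View pics/top0.png

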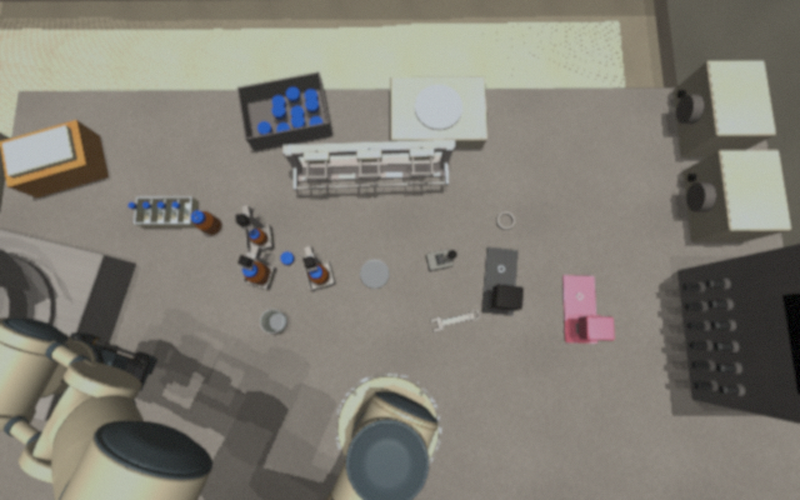

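Run:
```python
from h import *
t=dict(np.load("top0.npz")); s=dict(np.load("scene0.npz"))
save(t,"t1.png",(180,150,290,280),s=4.5)
save(s,"s1.png",(320,130,460,220),s=5.6)
```

```text
(no output)
```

View pics/t1.png

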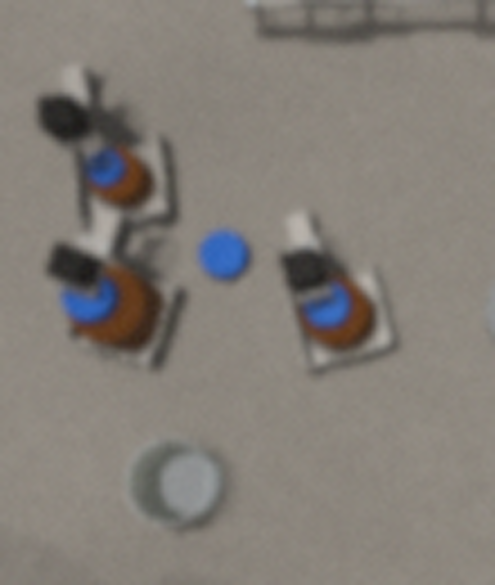

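View pics/s1.png

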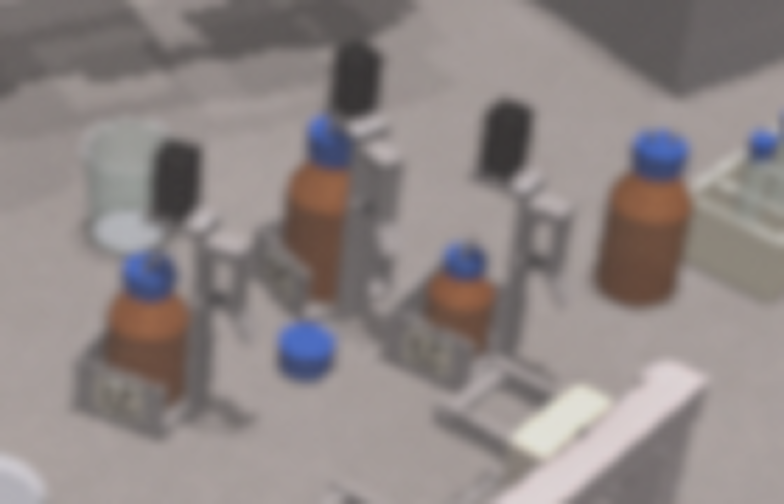

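```bash
cat >> h.py <<'E'
def allpts(cs):
    out=[];col=[];src=[]
    for i,c in enumerate(cs):
        W=cloud(c); m=~np.isnan(W[...,0]); out.append(W[m]); col.append(c["frame"][m]); src.append(np.full(m.sum(),i))
    return np.concatenate(out),np.concatenate(col).astype(int),np.concatenate(src)
def comps(P,cell=6,minn=8):
    "connected components of points in the xy plane"
    ij=np.floor((P[:,:2]-P[:,:2].min(0))/cell).astype(int)+1
    im=np.zeros(ij.max(0)+2,np.uint8); im[ij[:,0],ij[:,1]]=1
    n,l=cv2.connectedComponents(cv2.dilate(im,np.ones((2,2),np.uint8)))
    lab=l[ij[:,0],ij[:,1]]
    return [P[lab==k] for k in range(1,n) if (lab==k).sum()>=minn]
E
python3 - <<'E'
from h import *
cs=[dict(np.load(n+"0.npz")) for n in("top","scene")]
P,C,S=allpts(cs)
print("grip-level pts z165-200")
m=(P[:,0]>250)&(P[:,0]<900)&(P[:,1]>-500)&(P[:,1]<600)&(P[:,2]>150)&(P[:,2]<205)
dark=C.max(1)<75
for q in comps(P[m&dark]): print(len(q),q.mean(0).round(1),q.min(0).round(1),q.max(0).round(1),cv2.minAreaRect(q[:,:2].astype(np.float32)))
print("blue")
H=cv2.cvtColor(C[None].astype(np.uint8),cv2.COLOR_RGB2HSV)[0].astype(int)
b=(abs(H[:,0]-112)<12)&(H[:,1]>110)&(P[:,0]>200)&(P[:,0]<700)&(P[:,1]>-100)&(P[:,1]<500)
for q in comps(P[b]): print(len(q),q.mean(0).round(1),q.min(0).round(1),q.max(0).round(1))
print("objects z>15")
m=(P[:,0]>200)&(P[:,0]<720)&(P[:,1]>-500)&(P[:,1]<600)&(P[:,2]>12)&(P[:,2]<210)
for q in comps(P[m],minn=40): print(len(q),q.mean(0).round(1),q.min(0).round(1),q.max(0).round(1),np.round(np.hstack(cv2.minAreaRect(q[:,:2].astype(np.float32))),1))
# top-down height map picture
m=(P[:,0]>250)&(P[:,0]<750)&(P[:,1]>-400)&(P[:,1]<500)&(P[:,2]>-20)&(P[:,2]<220)
Q=P[m]; o=np.argsort(Q[:,2]); Q=Q[o]; col=C[m][o]
z=np.clip(Q[:,2]*1.2,0,255).astype(np.uint8); cm=cv2.applyColorMap(z[:,None],cv2.COLORMAP_JET)[:,0]
im=np.zeros((500,800,3),np.uint8)
for p,cc in zip(Q,cm):
    x=int((500-p[1])*0.88); y=int((750-p[0])*1.0*0.88)
    if 0<=x<800 and 0<=y<500: cv2.circle(im,(x,y),1,cc.tolist(),-1)
cv2.imwrite("pics/hm.png",im)
E
```

```text
grip-level pts z165-200
144 [431.  190.3 182. ] [414.4 180.5 153.2] [445.1 204.9 197.2] ((429.42041015625, 193.55462646484375), (27.07218360900879, 25.438405990600586), 17.806732177734375)
151 [433.7 350.5 181.5] [417.1 338.6 151.9] [448.9 367.1 196.7] ((434.1366271972656, 353.5003967285156), (24.94168472290039, 28.464214324951172), 63.21818923950195)
155 [540.  363.7 180.8] [524.9 350.6 151.5] [554.8 379.2 197.4] ((539.9949951171875, 364.2047424316406), (28.233686447143555, 29.891691207885742), 5.6045331954956055)
blue
74 [413.3 186.2 103.1] [400.4 173.5  95.7] [430.  204.4 113.4]
81 [413.9 354.9 126.1] [401.2 339.8 118.1] [431.7 378.6 139.7]
132 [466.2 285.2  20.1] [446.5 268.9  11.3] [484.7 306.   26.6]
52 [523.2 364.   79.4] [509.7 354.6  74.5] [537.6 377.7  89.6]
22 [565.3 497.  112.6] [553.3 493.9 104.2] [576.3 500.  117.4]
objects z>15
459 [284.9 308.2  50.7] [251.9 273.7  12.3] [317.7 346.   81.1] [284.8 309.   65.4  71.6  23.9]
1326 [ 353.  -317.3  110.1] [ 310.7 -354.    12.4] [ 382.1 -277.9  137.9] [ 347.8 -315.9   71.7   68.5   82.7]
1291 [429.2 186.4  91.5] [371.6 146.3  12.3] [487.6 232.7 197.2] [433.2 194.3 110.2  75.4  16.2]
2768 [481.  349.2  88.9] [374.1 263.6  12. ] [598.5 409.7 197.9] [477.6 369.5 196.3 161.6  42.3]
516 [420.2  35.8  14.4] [378.6  -5.   12. ] [462.4  76.9  20.5] [420.3  35.9  81.8  83.2  56.5]
682 [ 461.8 -155.5   34.2] [ 426.7 -189.9   12.1] [ 490.6 -111.9   94.1] [ 460.6 -152.5   54.3   77.6   12. ]
715 [564.8 500.   71.1] [535.  481.1  12.1] [594.8 537.7 128.3] [563.3 506.9  50.7  61.2  70.3]
66 [ 578.2 -346.9   13.6] [ 551.7 -371.9   12. ] [ 600.9 -321.3   18. ] [ 576.3 -346.8   50.4   48.8   85.9]
594 [603.1 573.3  44.8] [557.  550.7  12.1] [642.9 599.9 109.6] [599.9 575.2  85.9  49.2   0. ]
2545 [689.7  47.6 112.7] [ 651.8 -180.2   12. ] [720.  274.  168.9] [6.873e+02 4.670e+01 6.820e+01 4.542e+02 4.000e-01]
```

View pics/hm.png

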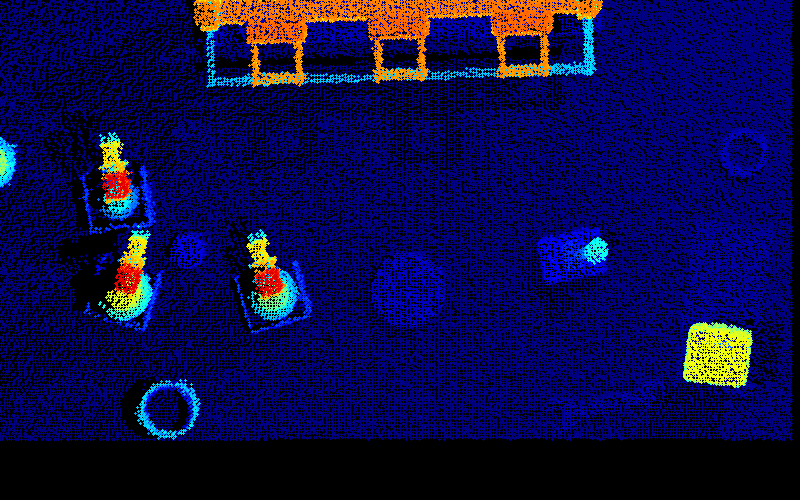

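Run:
```python
from h import *
cs=[dict(np.load(n+"0.npz")) for n in("top","scene")]
P,C,S=allpts(cs)
def box(x0,x1,y0,y1,z0,z1): return (P[:,0]>x0)&(P[:,0]<x1)&(P[:,1]>y0)&(P[:,1]<y1)&(P[:,2]>z0)&(P[:,2]<z1)
rect=lambda q:[np.round(v,1).tolist() for v in cv2.minAreaRect(q[:,:2].astype(np.float32))]
print("table z", [np.median(P[(S==i)&box(430,640,-80,120,-15,9)][:,2]) for i in (0,1)])
for n,(x,y) in dict(big=(434,352),mid=(431,191),small=(540,364)).items():
    for i in (0,1):
        q=P[box(x-30,x+30,y-30,y+30,186,205)&(S==i)]; 
        h=P[box(x+10,x+80,y-40,y+40,136,156)&(S==i)]; d=np.hypot(*(h[:,:2]-[x,y]).T); h=h[(d>26)]
        r=P[box(x-75,x+30,y-60,y+60,33,46)&(S==i)&(C.max(1)-C.min(1)<40)]
        print(n,i,"gtop",len(q),q.mean(0).round(1),rect(q),"hook",len(h),h.mean(0).round(1),"yaw",np.degrees(np.arctan2(*(h.mean(0)-q.mean(0))[[1,0]])).round(1),"tray",len(r),rect(r))
for i in (0,1):
    q=P[box(300,400,-370,-260,118,150)&(S==i)]; t=q[q[:,2]>np.percentile(q[:,2],90)-5]; print("head",len(t),t.mean(0).round(1),rect(t))
    b=P[box(420,500,-200,-100,14,30)&(S==i)]; print("swbox",len(b),rect(b), np.percentile(b[:,2],90))
    b=P[box(420,500,-230,-100,60,100)&(S==i)&(C.max(1)<80)]; print("ball",len(b),b.mean(0).round(1),b.min(0).round(1),b.max(0).round(1))
    for y in (184,45,-95):
        b=P[box(630,680,y-21,y+21,140,160)&(S==i)]; print("pin",i,len(b),np.median(b,0).round(1),b.min(0).round(1),b.max(0).round(1)) if len(b) else print("none")
    b=P[box(630,680,-170,260,60,75)&(S==i)]
    if len(b): print("rod",i,len(b),b.min(0).round(1),b.max(0).round(1),np.polyfit(b[:,1],b[:,0],1).round(4))
    c=cs[i]; f=c["frame"].astype(int); W=cloud(c)
    m=(W[...,0]>390)&(W[...,0]<480)&(W[...,1]<-260)&(W[...,1]>-350)&(W[...,2]<20)&(W[...,2]>-10)
    br=f.min(2); mk=m&(br>np.nanmax(np.where(m,br,0))*0.75); ff=m&(br<90)
    print("mark",i,mk.sum(),np.round(W[mk].mean(0),1)); mm=(W[...,0]>290)&(W[...,0]<520)&(W[...,1]<-230)&(W[...,1]>-390)&(W[...,2]<14)&(W[...,2]>-10)&(br<90)
    print("foot",mm.sum(),rect(W[mm]))
```

```text
table z [np.float64(-1.0281147976815497), np.float64(-0.5453844992914063)]
big 0 gtop 63 [430.4 355.6 192.4] [[430.7, 356.4], [23.4, 23.7], 74.2] hook 22 [468.3 346.1 138.5] yaw -14.2 tray 65 [[418.9, 359.3], [70.9, 72.8], 73.4]
big 1 gtop 41 [435.5 352.8 191.8] [[432.5, 354.7], [26.4, 27.4], 68.6] hook 20 [469.2 343.7 140.2] yaw -15.0 tray 69 [[422.8, 341.8], [89.3, 54.2], 18.7]
mid 0 gtop 64 [427.2 194.8 192. ] [[427.5, 195.5], [24.7, 24.2], 17.9] hook 27 [464.2 206.  139.2] yaw 16.8 tray 61 [[413.5, 191.0], [69.3, 70.5], 15.8]
mid 1 gtop 41 [431.7 192.  192. ] [[430.1, 196.2], [23.1, 27.7], 14.8] hook 26 [463.1 203.6 140.3] yaw 20.2 tray 97 [[423.2, 174.2], [77.7, 44.2], 23.4]
small 0 gtop 60 [537.3 369.  192.1] [[537.0, 369.7], [23.0, 25.5], 3.7] hook 26 [575.3 375.1 138.7] yaw 9.1 tray 60 [[525.0, 367.5], [72.4, 70.7], 7.5]
small 1 gtop 42 [541.9 366.2 192.2] [[541.1, 366.8], [23.4, 29.4], 15.3] hook 31 [574.9 373.3 139.6] yaw 12.2 tray 104 [[527.1, 365.5], [75.2, 79.5], 2.8]
head 306 [ 343.9 -315.2  129.8] [[344.1, -314.6], [67.9, 58.0], 84.2]
swbox 206 [[457.7, -149.2], [50.0,
[... 367 characters left out ...]
74.9] [-3.0600e-02  6.6507e+02]
mark 0 181 [ 436.9 -283.2    0.6]
foot 560 [[394.6, -333.4], [115.8, 182.7], 83.5]
head 316 [ 347.9 -317.   129.4] [[346.7, -316.0], [69.2, 62.1], 80.1]
swbox 256 [[460.0, -151.4], [54.4, 71.7], 13.1] 26.8186780625658
ball 30 [ 472.4 -180.4   81.5] [ 464.  -188.1   73.3] [ 479.1 -172.3   88.9]
pin 1 33 [663.6 186.  153.7] [655.8 163.2 144.1] [676.7 204.9 157.5]
pin 1 40 [668.3  49.  152.9] [660.3  27.1 146.4] [672.3  65.7 156.9]
pin 1 46 [672.7 -94.  153.1] [ 664.3 -114.8  147.6] [677.2 -74.1 158.2]
rod 1 202 [ 656.1 -169.9   60. ] [680.  228.   74.7] [-3.240000e-02  6.687417e+02]
mark 1 190 [ 438.5 -282.     1.2]
foot 202 [[341.8, -308.8], [73.5, 64.3], 83.7]
```

servo_tool:
  series:
    - [[6.76,-19.31,0],6.1,0.6]
    - [[6.76,-19.31,0],6.1,0.6]
    - [[6.76,-19.31,0],6.1,0.6]
    - [[6.76,-19.31,0],6.1,0.6]
    - [[6.76,-19.31,0],6.1,0.6]
    - [[6.76,-19.31,0],6.1,0.6]
    - [[6.76,-19.31,0],6.1,0.6]
    - [[6.76,-19.31,0],6.1,0.6]
    - [[6.76,-19.31,0],6.1,0.6]
    - [[6.76,-19.31,0],6.1,0.6]
    - [[6.76,-19.31,0],6.1,0.6]
    - [[6.76,-19.31,0],6.1,0.6]

```text
time_s: 1.6
eef_pos: [441.8, -113.6, 213.9]
eef_rot: [-0.337, 3.123, 0.0]
contact_force: [1.1, 0.5, -0.4]
finger_gap: 0.602
grip_force: 0.0
```

Run:
```python
from h import *
st()
cs=[dict(np.load(n+"0.npz")) for n in("top","scene")]
def ray(c,u,v,z):
    d=c["R"].T@np.linalg.solve(c["intrinsics"],[u,v,1.]); o=-c["R"].T@c["t"]; return o+d*(z-o[2])/d[2]
for c,(x0,y0,x1,y1) in ((cs[0],(393,206,410,224)),(cs[1],(220,272,240,290))):
    g=c["frame"][y0:y1,x0:x1].min(2).astype(float); w=np.clip(g-110,0,None); v,u=np.mgrid[y0:y1,x0:x1]
    print("mark",g.max(),(w>0).sum(),ray(c,(u*w).sum()/w.sum(),(v*w).sum()/w.sum(),6).round(1))
```

```text
{'time_s': 1.6, 'joints': [-0.383, 0.257, 1.743, 0.0, 1.141, -2.169], 'qd': [-0.896, 0.366, -0.537, 0.001, 0.165, -0.894], 'tau': [8.146, -67.021, -28.516, -0.532, -0.178, 2.719], 'eef_pos': [441.817, -113.554, 213.892], 'eef_rot': [-0.337, 3.123, 0.0], 'contact_force': [1.056, 0.523, -0.435], 'wrist_torque': [0.106, 0.023, 0.025], 'grip_force': 0.0, 'finger_gap': 0.602}
mark 145.0 38 [ 433.8 -326.5    6. ]
mark 168.0 67 [ 433.4 -325.3    6. ]
```

servo_tool:
  series:
    - [[0.58,-1.62,0],0,0.6]
    - [[0.58,-1.62,0],0,0.6]
    - [[0.58,-1.62,0],0,0.6]

```text
time_s: 1.98
eef_pos: [464.4, -176.1, 213.5]
eef_rot: [0.336, -3.123, -0.001]
contact_force: [-0.9, 0.6, -0.3]
finger_gap: 0.603
grip_force: 0.0
```

```bash
cat >> h.py <<'E'
def tool():
    "TCP and heading of the tool's y axis, deg"
    from scipy.spatial.transform import Rotation as Ro
    o=observe(); y=Ro.from_rotvec(o["eef_rot"]).as_matrix(); 
    a=np.degrees(np.arctan2(y[1,1],y[0,1])); print("t",round(o["time_s"],2),"tcp",np.round(o["eef_pos"],1),"ya",round(a,2),"tilt",np.round(y[:,2],3),"F",np.round(o["contact_force"],1),"gap",round(o["finger_gap"],3),"grip",round(o["grip_force"],1),"j",np.round(np.degrees(o["joints"]),0)); return np.array(o["eef_pos"]),a
E
python3 -c "
from h import *
tool()"
```

```text
t 1.98 tcp [ 464.4 -176.1  213.5] ya 102.29 tilt [-0.001  0.001 -1.   ] F [-0.9  0.6 -0.3] gap 0.603 grip 0.0 j [ -28.   18.   95.    0.   67. -130.]
```

servo_tool:
  series:
    - [[0,0,-1.5],0,0.6]
    - [[0,0,-3],0,0.6]
    - [[0,0,-3.84],0,0.6]
    - [[0,0,-3.84],0,0.6]
    - [[0,0,-3.84],0,0.6]

```text
time_s: 2.6
eef_pos: [465.3, -175.6, 61.7]
eef_rot: [-0.339, 3.122, -0.001]
contact_force: [0.3, -0.8, -0.1]
finger_gap: 0.6
grip_force: 0.0
```

servo_tool:
  series:
    - [[-0.05,0.24,0],0,0.6]
    - [[-0.1,0.48,0],0,0.6]
    - [[-0.15,0.72,0],0,0.6]
    - [[-0.2,0.92,0],0,0.6]
    - [[-0.25,1.12,0],0,0.6]
    - [[-0.25,1.15,0],0,0.6]

```text
time_s: 3.35
eef_pos: [454.4, -129.5, 60.2]
eef_rot: [0.339, -3.123, -0.001]
contact_force: [-0.1, -1.1, 0.1]
finger_gap: 0.599
grip_force: 0.5
```

```bash
python3 -c "
from h import *
tool()
P,C,S=allpts([capture('scene'),capture('top')])
m=(P[:,0]>400)&(P[:,0]<500)&(P[:,1]>-230)&(P[:,1]<-70)&(P[:,2]>55)&(P[:,2]<100)&(C.max(1)<80)
for i in (0,1):
  q=P[m&(S==i)]
  for k in comps(q,minn=5): print(i,len(k),k.mean(0).round(1),k.min(0).round(),k.max(0).round())
"
```

```text
t 3.35 tcp [ 454.4 -129.5   60.2] ya 102.38 tilt [-0.001  0.    -1.   ] F [-0.1 -1.1  0.1] gap 0.599 grip 0.5 j [ -23.   30.  108.    0.   43. -126.]
0 77 [ 454.1 -101.1   79. ] [ 436. -109.   59.] [468. -90. 100.]
0 71 [ 470.4 -158.2   82.8] [ 451. -169.   65.] [ 482. -134.   98.]Traceback (most recent call last):
  File "<string>", line 8, in <module>
    for k in comps(q,minn=5): print(i,len(k),k.mean(0).round(1),k.min(0).round(),k.max(0).round())
             ~~~~~^^^^^^^^^^
  File "h.py", line 22, in comps
    ij=np.floor((P[:,:2]-P[:,:2].min(0))/cell).astype(int)+1
                         ~~~~~~~~~~~^^^
    return umr_minimum(a, axis, None, out, keepdims, initial, where)
ValueError: zero-size array to reduction operation minimum which has no identity
```

servo_tool:
  series:
    - [[-0.04,0.2,0],0,0.6]
    - [[-0.08,0.4,0],0,0.6]
    - [[-0.12,0.54,0],0,0.6]
    - [[-0.12,0.54,0],0,0.6]

```text
time_s: 3.95
eef_pos: [449.8, -108.0, 60.3]
eef_rot: [0.339, -3.123, -0.0]
contact_force: [0.3, 0.1, 0.3]
finger_gap: 0.602
grip_force: 0.0
```

```bash
python3 -c "
from h import *
tool()
c=capture('scene'); save(c,'sw.png',(220,190,340,310),s=5)
"
```

```text
t 3.95 tcp [ 449.8 -108.    60.3] ya 102.38 tilt [-0.  0. -1.] F [0.3 0.1 0.3] gap 0.602 grip 0.0 j [ -21.   29.  109.    0.   42. -123.]
```

View pics/sw.png

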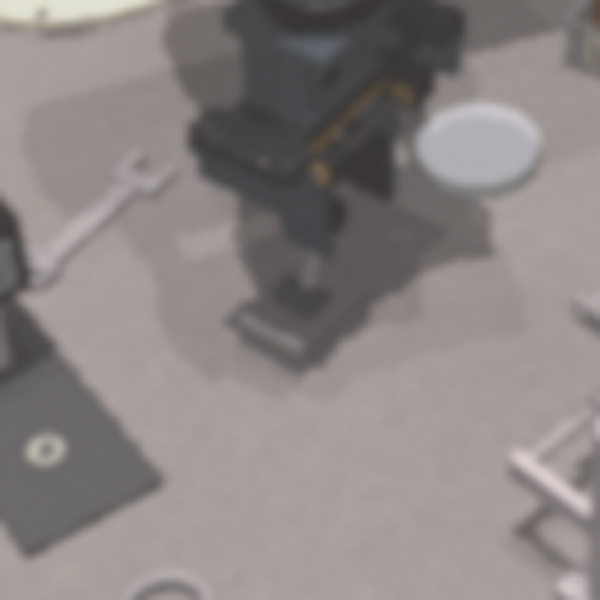

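servo_tool:
  series:
    - [[-0.01,0.04,0],0,0.6]
    - [[-0.02,0.08,0],0,0.6]
    - [[-0.02,0.08,0],0,0.6]

```text
time_s: 4.38
eef_pos: [449.8, -106.6, 60.4]
eef_rot: [-0.338, 3.122, -0.003]
contact_force: [-0.4, -14.4, -4.0]
finger_gap: 0.599
grip_force: 6.6
```

servo_tool:
  series:
    - [[0.06,-0.25,0],0,0.6]
    - [[0.06,-0.25,1.5],0,0.6]
    - [[0.06,-0.25,3],0,0.6]
    - [[0.0,1.5,4.3],-1.5,1]
    - [[0,3.0,4.3],-3,1]
    - [[0,3.0,4.3],-3,1]

```text
time_s: 5.12
eef_pos: [449.1, 17.0, 233.4]
eef_rot: [0.074, 3.139, 0.001]
contact_force: [-0.4, -0.3, -0.5]
finger_gap: 0.894
grip_force: 0.0
```

```bash
python3 -c "
from h import *
tool()
cs=[capture('scene'),capture('top')]
P,C,S=allpts(cs)
m=(P[:,0]>400)&(P[:,0]<500)&(P[:,1]>-230)&(P[:,1]<-70)&(P[:,2]>60)&(P[:,2]<95)
for i in (0,1):
  k=P[m&(S==i)]
  if len(k): print(i,len(k),k.mean(0).round(1),k.min(0).round(),k.max(0).round())
"
```

```text
t 5.12 tcp [449.1  17.  233.4] ya 87.3 tilt [ 0.002  0.001 -1.   ] F [-0.4 -0.3 -0.5] gap 0.894 grip 0.0 j [ -5.  13.  99.   0.  68. -93.]
0 59 [ 458.3 -126.2   78.8] [ 447. -135.   60.] [ 468. -112.   91.]
1 43 [ 450.9 -120.9   82.2] [ 441. -131.   74.] [ 463. -111.   90.]
```

servo_tool:
  series:
    - [[-0.44,8.46,0],-20.6,1]
    - [[-0.44,8.46,0],-20.6,1]
    - [[-0.44,8.46,0],-20.6,1]
    - [[-0.44,8.46,0],-20.6,1]
    - [[-0.44,8.46,0],-20.6,1]
    - [[-0.44,8.46,0],-20.6,1]
    - [[-0.44,8.46,0],-20.6,1]
    - [[-0.44,8.46,0],-20.6,1]
    - [[-0.44,8.46,0],-20.6,1]
    - [[-0.44,8.46,0],-20.6,1]
    - [[-0.44,8.46,0],-20.6,1]
    - [[-0.44,8.46,0],-20.6,1]

```text
time_s: 6.72
eef_pos: [432.3, 352.1, 231.9]
eef_rot: [2.503, 1.898, -0.001]
contact_force: [-1.1, -0.8, -0.7]
finger_gap: 0.999
grip_force: 0.0
```

```bash
python3 -c "
from h import *
tool()
cs=[capture('scene'),capture('top')]
P,C,S=allpts(cs)
for n,(x,y) in dict(big=(434,352),mid=(431,191),small=(540,364)).items():
  for i in (0,1):
    q=P[(abs(P[:,0]-x)<35)&(abs(P[:,1]-y)<35)&(P[:,2]>152)&(P[:,2]<198)&(S==i)&(C.max(1)<75)]
    if len(q): print(n,i,len(q),q.mean(0).round(1))
save(cs[0],'b0.png',(310,100,450,220),s=5)
"
```

```text
t 6.72 tcp [432.3 352.1 231.9] ya -15.66 tilt [-0.001 -0.    -1.   ] F [-1.1 -0.8 -0.7] gap 0.999 grip 0.0 j [33. 22. 85. -0. 73. 49.]
big 0 77 [439.4 349.2 176.6]
big 1 62 [430.9 348.7 181.1]
mid 0 78 [436.1 188.6 178.5]
mid 1 69 [425.2 192.  187. ]
small 0 73 [545.  362.8 178. ]
```

View pics/b0.png

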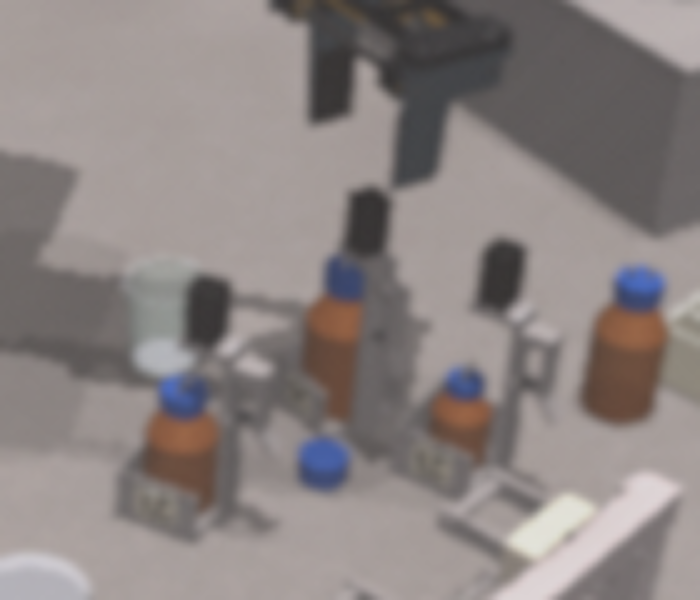

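servo_tool:
  series:
    - [[0,0.05,-0.8],0,1]
    - [[0,0.05,-1.5],0,1]
    - [[0,0.05,-1.86],0,1]
    - [[0,0.05,-1.86],0,1]
    - [[0,0.05,-1.86],0,0.5]
    - [[0,0.05,-1.86],0,0]
    - [[0,0.05,-1.86],0,0]
    - [[0,0.05,-1.86],0,0]
    - [[0,0.05,-1.86],0,0]
    - [[0,0.05,-1.86],0,0]
    - [[0,0.05,-1.86],0,0]

```text
time_s: 8.2
eef_pos: [431.6, 355.0, 157.9]
eef_rot: [2.503, 1.898, 0.0]
contact_force: [-0.5, 0.5, 0.2]
finger_gap: 0.265
grip_force: 10.7
```

```bash
python3 -c "
from h import *
tool()"
```

```text
t 8.2 tcp [431.6 355.  157.9] ya -15.65 tilt [ 0. -0. -1.] F [-0.5  0.5  0.2] gap 0.265 grip 10.7 j [33. 27. 90. -0. 63. 49.]
```

servo_tool:
  series:
    - [[0,0,0.7],0,0]
    - [[0,0,2.0],0,0]
    - [[0,0,3.4],0,0]
    - [[0,0,4.8],0,0]
    - [[0.1,-0.7,5.2],1,0]
    - [[0.2,-2.0,5.2],2.5,0]
    - [[0.3,-3.4,5.2],4.5,0]
    - [[0.4,-4.8,5.2],6.5,0]
    - [[0.5,-6.2,5.2],8.5,0]
    - [[0.6,-7.6,5.2],10.5,0]
    - [[0.7,-9,5.2],12.5,0]
    - [[0.8,-10.4,5.2],14.5,0]

```text
time_s: 9.7
eef_pos: [462.2, -34.5, 365.7]
eef_rot: [-1.054, -2.959, 0.0]
contact_force: [1.9, -0.3, -2.4]
finger_gap: 0.258
grip_force: 30.0
```

servo_tool:
  series:
    - [[0.05,-1.4,0],2,0]
    - [[0.1,-2.8,0],4,0]
    - [[0.15,-4.2,0],5,0]
    - [[0.18,-5.3,0],5.25,0]
    - [[0.18,-6.0,-0.5],5.25,0]
    - [[0.18,-6.33,-1.3],5.25,0]
    - [[0.18,-6.33,-2.3],5.25,0]
    - [[0.18,-6.33,-3],5.25,0]
    - [[0.18,-6.33,-3.25],5.25,0]
    - [[0.18,-6.33,-3.25],5.25,0]
    - [[0.18,-6.33,-3.25],5.25,0]

```text
time_s: 11.08
eef_pos: [470.3, -286.5, 237.1]
eef_rot: [0.362, 3.119, -0.001]
contact_force: [1.0, -0.2, -3.5]
finger_gap: 0.263
grip_force: 30.0
```

```bash
python3 -c "
from h import *
tool()
cs=[capture('scene'),capture('top')]
P,C,S=allpts(cs)
save(cs[0],'r0.png',(190,180,330,300),s=5)
"
```

```text
t 11.07 tcp [ 470.3 -286.5  237.1] ya 76.76 tilt [ 0.001 -0.001 -1.   ] F [ 1.  -0.2 -3.5] gap 0.263 grip 30.0 j [ -38.   21.   86.   -0.   73. -114.]
```

View pics/r0.png

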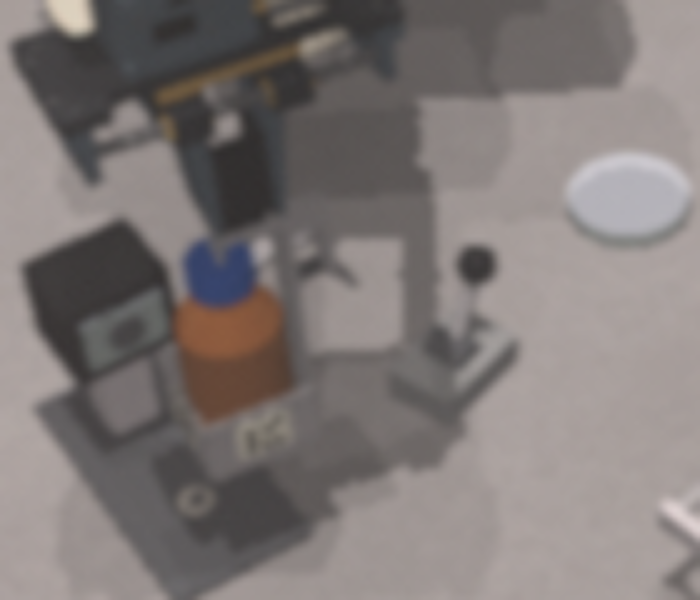

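servo_tool:
  series:
    - [[0.01,-0.4,-0.03],0.7,0]
    - [[0.01,-0.7,-0.03],1.27,0]
    - [[0.01,-0.7,-0.03],1.27,0]
    - [[0.01,-0.7,-0.03],1.27,0]

```text
time_s: 11.68
eef_pos: [470.2, -313.7, 235.0]
eef_rot: [0.191, 3.136, -0.0]
contact_force: [0.5, 0.1, -3.7]
finger_gap: 0.259
grip_force: 30.0
```

```bash
cat >> h.py <<'E'
def tagcheck(rel):
    "white tag seen by the scene camera next to where the model puts it; rel: tag minus grip, carrier frame"
    p,a=tool(); t=np.radians(a); R=np.array([[np.cos(t),-np.sin(t)],[np.sin(t),np.cos(t)]])
    e=np.r_[p[:2]+R@np.array(rel[:2]),100+p[2]-236]
    c=capture("scene"); W=cloud(c); d=W-e
    m=(np.abs(d)<14).all(-1)&(c["frame"].min(2)>125)
    q=W[m]; print("tag model",e.round(1),"seen",m.sum(), q.mean(0).round(1) if len(q) else "", (R.T@(q.mean(0)-e)[:2]).round(1) if len(q) else "")
    return c
E
python3 -c "
from h import *
c=tagcheck((-16,-35))"
```

```text
t 11.68 tcp [ 470.2 -313.7  235. ] ya 83.04 tilt [ 0. -0. -1.] F [ 0.5  0.1 -3.7] gap 0.259 grip 30.0 j [ -40.   22.   84.    0.   74. -123.]
tag model [ 503.  -333.9   99. ] seen 1 [ 500.1 -333.4  112. ] [0.1 2.9]
```

servo_tool:
  series:
    - [[0,0,0.02],0,0]
    - [[0,0,0.02],0,0]
    - [[0,0,0.02],0,0]
    - [[0,0,0.02],0,0]
    - [[0,0,0.02],0,0]
    - [[0,0,0.02],0,0]
    - [[0,0,0.02],0,0]
    - [[0,0,0.02],0,0]
    - [[0,0,0.02],0,0]
    - [[0,0,0.02],0,0]
    - [[0,0,0.02],0,0]

```text
time_s: 13.1
eef_pos: [470.2, -314.1, 235.5]
eef_rot: [0.189, 3.136, 0.0]
contact_force: [0.1, -0.2, -2.4]
finger_gap: 0.263
grip_force: 30.0
```

```bash
python3 -c "
from h import *
p,a=tool(); t=np.radians(a); R=np.array([[np.cos(t),-np.sin(t)],[np.sin(t),np.cos(t)]])
c=capture('scene'); W=cloud(c); L=(W[...,:2]-p[:2])@R; z=W[...,2]-78
m=(abs(L[...,0]+16)<30)&(L[...,1]<-20)&(L[...,1]>-50)&(z>8)&(z<36)
q=L[m]; print(m.sum(),'wall y',np.percentile(q[:,1],[5,25,50,75]).round(1))
f=c['frame'].min(2).astype(float); g=f[m]; print(np.percentile(g,[5,50,95])); k=g>np.percentile(g,80); print('bright', q[k].mean(0).round(1), z[m][k].mean().round(1))
m=(abs(L[...,0]+51)<14)&(abs(L[...,1])<30)&(z>8)&(z<36)
if m.sum(): print('front x',m.sum(),np.median(L[m][:,0]))
print('read state keys',observe().keys())
"
```

```text
t 13.1 tcp [ 470.2 -314.1  235.5] ya 83.11 tilt [ 0.  0. -1.] F [ 0.1 -0.2 -2.4] gap 0.263 grip 30.0 j [ -40.   22.   84.    0.   74. -123.]
154 wall y [-33.  -31.4 -30.3 -29.3]
[ 93.3  103.   118.35]
bright [-14.  -30.2] 28.8
front x 76 -49.11824808936269
read state keys dict_keys(['time_s', 'joints', 'qd', 'tau', 'eef_pos', 'eef_rot', 'contact_force', 'wrist_torque', 'grip_force', 'finger_gap'])
```

servo_tool:
  series:
    - [[0.3,-0.5,0.01],-1,0]
    - [[0.3,-0.5,0.01],-3,0]
    - [[0.3,-0.5,0.01],-5,0]
    - [[0.3,-0.5,0.01],-7,0]
    - [[0.3,-0.5,0.01],-9,0]
    - [[0.3,-0.5,0.01],-11,0]
    - [[0.3,-0.5,0.01],-13,0]
    - [[0.3,-0.5,0.01],-15,0]
    - [[0.3,-0.5,0.01],-17,0]
    - [[0.3,-0.5,0.01],-18,0]
    - [[0.3,-0.5,0.01],-18,0]
    - [[0.3,-0.5,0.01],-18,0]

```text
time_s: 14.65
eef_pos: [482.2, -334.1, 235.9]
eef_rot: [-2.349, -2.086, 0.0]
contact_force: [1.4, -0.5, -3.6]
finger_gap: 0.256
grip_force: 30.0
```

```bash
cat >> h.py <<'E'
def face(side):
    "offset of the carrier in the tool frame from a wall the scene camera sees: side = 'right','left','front'"
    p,a=tool(); t=np.radians(a); R=np.array([[np.cos(t),-np.sin(t)],[np.sin(t),np.cos(t)]])
    c=capture('scene'); W=cloud(c); L=(W[...,:2]-p[:2])@R; z=W[...,2]-(p[2]-158)
    h=(z>8)&(z<36); x,y=L[...,0],L[...,1]
    for n,m,k,v in (("right",(abs(x+16)<25)&(abs(y+35)<15),1,-35),("left",(abs(x+16)<25)&(abs(y-35)<15),1,35),("front",(abs(x+49)<15)&(abs(y)<28),0,-49),("strap",(abs(x-24)<8)&(abs(y)<12),0,24)):
        m=m&h
        if m.sum()>15: print(n,m.sum(),np.percentile(L[m][:,k]-v,[10,50,90]).round(1))
    return c
E
python3 -c "
from h import *
c=face('x')"
```

```text
t 14.65 tcp [ 482.2 -334.1  235.9] ya -6.77 tilt [-0. -0. -1.] F [ 1.4 -0.5 -3.6] gap 0.256 grip 30.0 j [-41.  24.  81.  -0.  75. -34.]
right 55 [ 3.5  4.5 13.1]
left 26 [-1.4  2.8  3.4]
strap 50 [-2.3 -0.2  1.7]
```

servo_tool:
  series:
    - [[0,-0.02,0],0,0]
    - [[0,-0.02,0],0,0]
    - [[0,-0.02,0],0,0]
    - [[0,-0.02,0],0,0]
    - [[0,-0.02,0],0,0]
    - [[0,-0.02,0],0,0]
    - [[0,-0.02,0],0,0]
    - [[0,-0.02,0],0,0]
    - [[0,-0.02,0],0,0]
    - [[0,-0.02,0],0,0]
    - [[0,-0.02,0],0,0]

```text
time_s: 16.08
eef_pos: [482.2, -334.9, 235.9]
eef_rot: [2.351, 2.084, 0.0]
contact_force: [-0.0, -0.9, -3.7]
finger_gap: 0.26
grip_force: 30.0
```

servo_tool:
  series:
    - [[-0.1,-0.27,0],-1,0]
    - [[-0.1,-0.27,0],-3,0]
    - [[-0.15,-0.27,0],-5,0]
    - [[-0.2,-0.27,0],-7,0]
    - [[-0.25,-0.27,0],-9,0]
    - [[-0.3,-0.27,0],-11,0]
    - [[-0.35,-0.27,0],-13,0]
    - [[-0.4,-0.27,0],-15,0]
    - [[-0.46,-0.27,0],-17,0]
    - [[-0.46,-0.27,0],-18,0]
    - [[-0.46,-0.27,0],-18,0]
    - [[-0.46,-0.27,0],-18,0]

```text
time_s: 17.58
eef_pos: [463.8, -345.7, 235.9]
eef_rot: [-3.136, 0.185, 0.0]
contact_force: [-0.4, 0.3, -3.3]
finger_gap: 0.261
grip_force: 30.0
```

servo_tool:
  series:
    - [[0,0,0],0,0]
    - [[0,0,0],0,0]
    - [[0,0,0],0,0]
    - [[0,0,0],0,0]
    - [[0,0,0],0,0]
    - [[0,0,0],0,0]
    - [[0,0,0],0,0]
    - [[0,0,0],0,0]
    - [[0,0,0],0,0]
    - [[0,0,0],0,0]
    - [[0,0,0],0,0]

```text
time_s: 18.95
eef_pos: [463.8, -345.7, 235.9]
eef_rot: [3.136, -0.189, -0.0]
contact_force: [0.0, 0.1, -4.3]
finger_gap: 0.263
grip_force: 30.0
```

```bash
python3 -c "
from h import *
c=face('x')
save(c,'r2.png',(190,180,330,300),s=5)"
```

```text
t 18.95 tcp [ 463.8 -345.7  235.9] ya -96.89 tilt [-0. -0. -1.] F [ 0.   0.1 -4.3] gap 0.263 grip 30.0 j [-43.  23.  82.  -0.  75.  54.]
left 141 [1.6 4.8 6.9]
front 19 [ 1.4  2.2 11.1]
strap 16 [-0.7 -0.1  0.4]
```

View pics/r2.png

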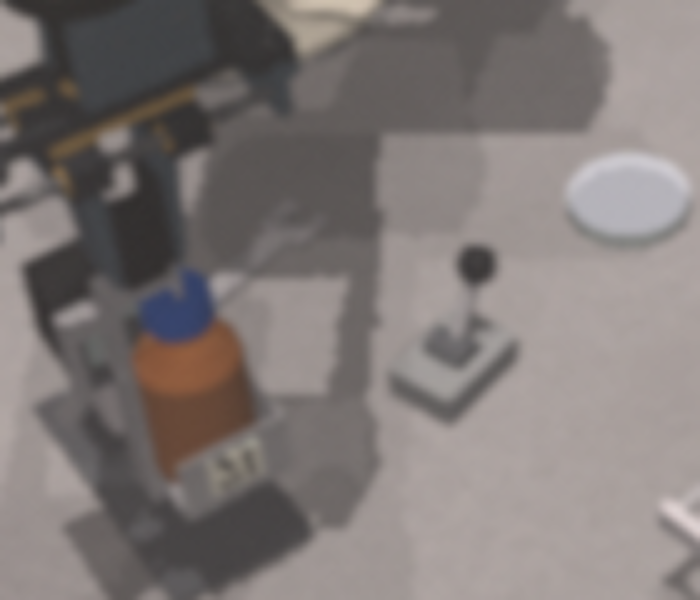

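servo_tool:
  series:
    - [[0.2,0.3,0.55],1,0]
    - [[0.8,0.9,0.55],3,0]
    - [[1.5,1.8,0.55],5,0]
    - [[2.2,2.8,0.55],7,0]
    - [[2.8,3.8,0.55],9,0]
    - [[3.4,4.7,0.55],11,0]
    - [[3.9,5.5,0.55],13,0]
    - [[4.0,5.9,0.55],15,0]
    - [[4.0,6.14,0.55],17,0]
    - [[4.1,6.14,0.55],19,0]
    - [[4.32,6.14,0.55],19.74,0]
    - [[4.32,6.14,0.55],19.74,0]

```text
time_s: 20.5
eef_pos: [636.8, -100.1, 257.7]
eef_rot: [-2.186, -2.256, -0.0]
contact_force: [-0.3, -0.0, -3.7]
finger_gap: 0.264
grip_force: 30.0
```

servo_tool:
  series:
    - [[0,0,0],0,0]
    - [[0,0,0],0,0]

```text
time_s: 20.75
eef_pos: [636.3, -100.1, 257.9]
eef_rot: [-2.187, -2.255, 0.0]
contact_force: [0.4, 0.5, -3.5]
finger_gap: 0.265
grip_force: 30.0
```

```bash
python3 -c "
from h import *
tool()
c=capture('scene'); save(c,'k0.png',(290,190,410,300),s=5.4); np.savez('k0.npz',**c)"
```

```text
t 20.75 tcp [ 636.3 -100.1  257.9] ya 1.74 tilt [-0.  0. -1.] F [ 0.4  0.5 -3.5] gap 0.265 grip 30.0 j [-14.  28.  71.   0.  81. -16.]
```

View pics/k0.png

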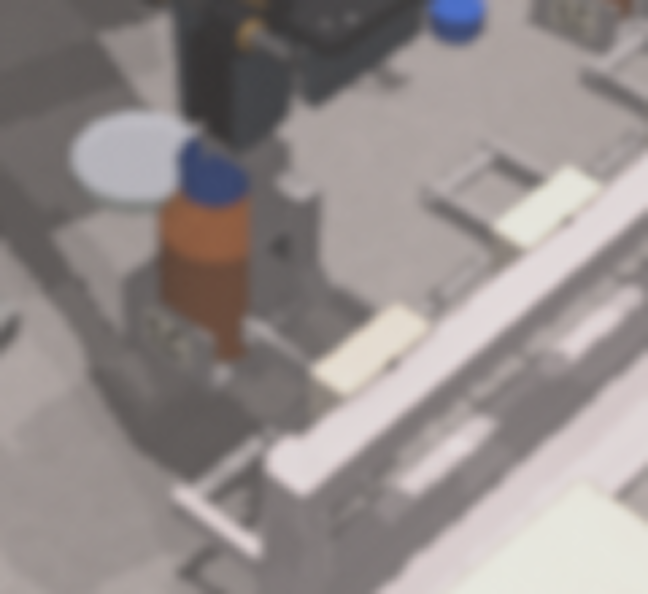

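```bash
python3 -c "
from h import *
c=dict(np.load('k0.npz')); W=cloud(c); p=np.array([636.3,-100.1]); t=np.radians(1.74); R=np.array([[np.cos(t),-np.sin(t)],[np.sin(t),np.cos(t)]])
L=(W[...,:2]-p)@R; z=W[...,2]-100
for lo,hi in ((142,152),(125,138),(96,120),(70,88)):
  m=(L[...,0]>28)&(L[...,0]<70)&(abs(L[...,1])<25)&(z>lo)&(z<hi); q=L[m]
  if m.sum()>4: print(lo,hi,m.sum(),'x',np.percentile(q[:,0],[10,50,90]).round(1),'y',np.percentile(q[:,1],[5,50,95]).round(1))
m=(abs(L[...,0]-21.5)<9)&(abs(L[...,1])<25)&(z>10)&(z<140); q=L[m];print('strap',m.sum(),'x',np.percentile(q[:,0],[10,50,90]).round(1),'y',np.percentile(q[:,1],[5,50,95]).round(1))
m=(W[...,2]>140)&(W[...,2]<160)&(abs(W[...,1]+95)<35)&(W[...,0]>640)&(W[...,0]<690);q=W[m]; print('pin',m.sum(),q.min(0),q.max(0),np.median(q,0))
"
```

```text
125 138 36 x [32.5 44.6 48.1] y [-6.5 -3.8  9.4]
96 120 45 x [38.4 46.8 48.4] y [-5.9 -1.9  9.6]
70 88 31 x [49.7 54.4 58.4] y [-3.2  2.4 11.4]
strap 192 x [15.3 23.5 26.1] y [-9.6 -2.7 13. ]
pin 168 [ 640.39224033 -125.17858342  140.14779812] [689.9808259  -64.82739368 159.94020107] [ 668.86171548 -105.91432791  152.20808151]
```

servo_tool:
  series:
    - [[0,0,-0.4],0,0]
    - [[0,0,-0.8],0,0]
    - [[0,0,-1.05],0,0]
    - [[0,0,-1.15],0,0]
    - [[0,0,-1.25],0,0]
    - [[0,0,-1.35],0,0]
    - [[0,0,-1.45],0,0]
    - [[0,0,-1.55],0,0]
    - [[0,0,-1.65],0,0]
    - [[0,0,-1.7],0,0]

```text
time_s: 22.05
eef_pos: [636.6, -100.1, 189.3]
eef_rot: [-2.186, -2.256, 0.0]
contact_force: [0.2, -0.2, -3.2]
finger_gap: 0.264
grip_force: 30.0
```

```bash
python3 -c "
from h import *
tool()"
```

```text
t 22.05 tcp [ 636.6 -100.1  189.3] ya 1.81 tilt [-0.  0. -1.] F [ 0.2 -0.2 -3.2] gap 0.264 grip 30.0 j [-14.  31.  76.   0.  73. -16.]
```

servo_tool:
  series:
    - [[0,0,-0.05],0,0]
    - [[0,0,-0.1],0,0]
    - [[0,0,-0.15],0,0]
    - [[0,0,-0.18],0,0]
    - [[0,0,-0.18],0,0]

```text
time_s: 22.68
eef_pos: [636.6, -100.1, 182.9]
eef_rot: [2.186, 2.256, 0.0]
contact_force: [-0.9, -0.4, -2.1]
finger_gap: 0.261
grip_force: 30.0
```

```bash
python3 -c "
from h import *
tool()
c=face('')
"
```

```text
t 22.68 tcp [ 636.6 -100.1  182.9] ya 1.81 tilt [ 0. -0. -1.] F [-0.9 -0.4 -2.1] gap 0.261 grip 30.0 j [-14.  31.  76.  -0.  72. -16.]
t 22.68 tcp [ 636.6 -100.1  182.9] ya 1.81 tilt [ 0. -0. -1.] F [-0.9 -0.4 -2.1] gap 0.261 grip 30.0 j [-14.  31.  76.  -0.  72. -16.]
right 79 [2.8 4.2 6.1]
front 17 [0.1 1.7 3.4]
```

servo_tool:
  series:
    - [[0,0,-0.02],0,0]
    - [[0,0,-0.04],0,0]
    - [[0,0,-0.06],0,0]
    - [[0,0,-0.06],0,0]

```text
time_s: 23.22
eef_pos: [636.6, -100.2, 182.3]
eef_rot: [2.185, 2.255, 0.001]
contact_force: [-11.0, 1.3, 24.8]
finger_gap: 0.261
grip_force: 30.0
```

```bash
python3 -c "
from h import *
tool()
c=capture('scene'); save(c,'k1.png',(300,200,400,290),s=6.5)"
```

```text
t 23.23 tcp [ 636.6 -100.2  182.3] ya 1.81 tilt [ 0.001 -0.    -1.   ] F [-11.    1.3  24.8] gap 0.261 grip 30.0 j [-14.  31.  76.  -0.  72. -16.]
```

View pics/k1.png

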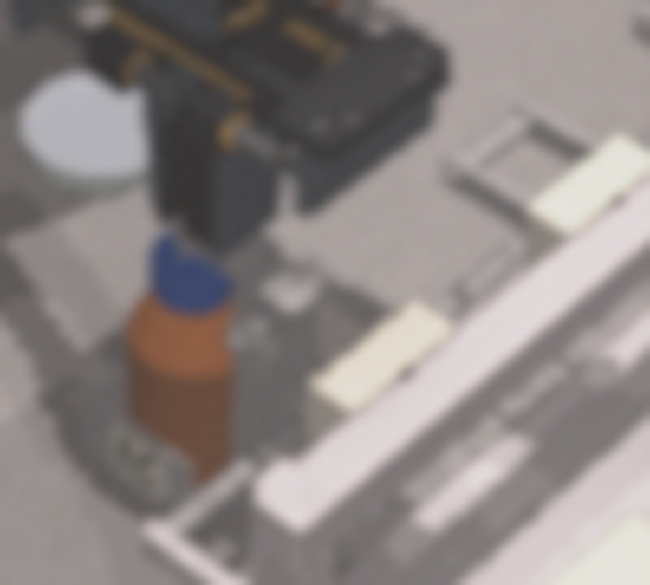

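servo_tool:
  series:
    - [[0,0,0.04],0,0]
    - [[0,0,0.04],0,0]
    - [[0,0,0.04],0,0.3]
    - [[0,0,0.04],0,0.5]
    - [[0,0,0.04],0,0.6]
    - [[0,0,0.04],0,0.7]
    - [[0,0,0.04],0,0.7]
    - [[0,0,0.6],0,0.7]
    - [[0,0,1.3],0,0.7]
    - [[0,0,2.0],0,0.9]
    - [[0,0,2.0],0,1]

```text
time_s: 24.65
eef_pos: [637.7, -100.3, 262.6]
eef_rot: [2.184, 2.254, 0.003]
contact_force: [-1.0, -0.4, -0.5]
finger_gap: 0.889
grip_force: 0.0
```

```bash
cat >> h.py <<'E'
def table_state(cs, spots):
    P,C,S=allpts(cs)
    for n,(x,y,zc) in spots.items():
        for i in range(len(cs)):
            q=P[(abs(P[:,0]-x)<60)&(abs(P[:,1]-y)<60)&(P[:,2]>zc+152)&(P[:,2]<zc+200)&(S==i)&(C.max(1)<75)]
            t=q[q[:,2]>zc+186] if len(q) else q
            if len(t)>5: print(n,i,len(t),"gtop",t.mean(0).round(1),[np.round(v,1).tolist() for v in cv2.minAreaRect(t[:,:2].astype(np.float32))])
E
python3 -c "
from h import *
tool()
cs=[capture('scene'),capture('top')]
table_state(cs,dict(big=(636,-100,25),mid=(431,191,0),small=(540,364,0)))
save(cs[0],'k2.png',(300,200,400,290),s=6.5)"
```

```text
t 24.65 tcp [ 637.7 -100.3  262.6] ya 1.81 tilt [ 0.004 -0.001 -1.   ] F [-1.  -0.4 -0.5] gap 0.889 grip 0.0 j [-14.  28.  70.   0.  82. -16.]
big 0 51 gtop [ 639.  -101.4  216.3] [[638.2, -100.8], [20.0, 22.3], 80.7]
mid 0 29 gtop [434.7 189.8 192.3] [[434.6, 190.3], [19.7, 17.4], 36.8]
small 0 24 gtop [544.7 364.2 191.6] [[545.3, 366.2], [18.2, 18.1], 82.3]
```

View pics/k2.png

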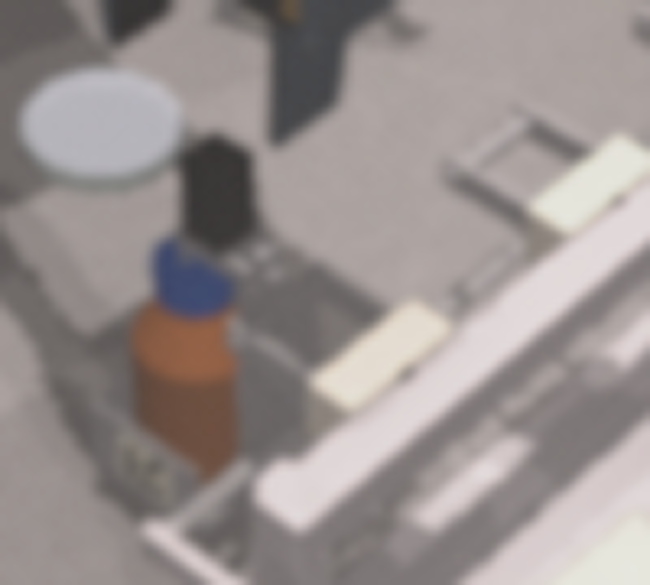

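servo_tool:
  series:
    - [[-0.5,0.6,0],1,1]
    - [[-1.3,1.8,0],2,1]
    - [[-2.2,3.1,0],3,1]
    - [[-3.1,4.4,0],3,1]
    - [[-4.0,5.7,0],3,1]
    - [[-4.8,6.9,0],3,1]
    - [[-5.23,7.45,-0.3],3,1]
    - [[-5.23,7.45,-0.7],3,1]
    - [[-5.23,7.45,-0.7],3,1]

```text
time_s: 25.88
eef_pos: [426.2, 197.8, 231.0]
eef_rot: [-1.871, -2.521, 0.004]
contact_force: [-0.1, 1.1, -0.3]
finger_gap: 0.999
grip_force: 0.0
```

```bash
cat >> h.py <<'E'
def moved(names=("big","mid","small")):
    "how far the carriers on the table stand from where they stood at the start, per camera"
    for cn in("scene","top"):
        a=dict(np.load(cn+"0.npz")); b=capture(cn)
        for n,(x,y) in dict(mid=(428,198),small=(538,373)).items():
            r=[]
            for c in (a,b):
                W=cloud(c); m=(abs(W[...,0]-x)<55)&(abs(W[...,1]-y)<50)&(W[...,2]>156)&(W[...,2]<192)&(c["frame"].max(2)<75)
                r.append((m.sum(),W[m].mean(0) if m.any() else np.zeros(3)))
            print(cn,n,r[0][0],r[1][0],"shift",(r[1][1]-r[0][1]).round(1))
E
python3 -c "
from h import *
tool(); moved()"
```

```text
t 25.88 tcp [426.2 197.8 231. ] ya 16.85 tilt [-0.003 -0.001 -1.   ] F [-0.1  1.1 -0.3] gap 0.999 grip 0.0 j [18. 15. 97. -0. 69.  1.]
scene mid 62 57 shift [ 0.8 -0.7 -0.1]
scene small 57 56 shift [-0.6 -0.3 -1. ]
top mid 39 0 shift [-423.2 -190.6 -182.7]
top small 56 0 shift [-534.5 -364.4 -181.6]
```

servo_tool:
  series:
    - [[0.04,0,-0.8],0,1]
    - [[0.04,0,-1.5],0,1]
    - [[0.04,0,-1.83],0,1]
    - [[0.04,0,-1.83],0,1]
    - [[0.04,0,-1.83],0,0.5]
    - [[0.04,0,-1.83],0,0]
    - [[0.04,0,-1.83],0,0]
    - [[0.04,0,-1.83],0,0]
    - [[0.04,0,-1.83],0,0]
    - [[0.04,0,-1.83],0,0]
    - [[0.04,0,-1.83],0,0]
    - [[0.04,0,-1.83],0,0]

```text
time_s: 27.48
eef_pos: [428.9, 197.9, 159.1]
eef_rot: [1.873, 2.522, -0.0]
contact_force: [-0.0, -0.3, -0.0]
finger_gap: 0.261
grip_force: 30.0
```

```bash
python3 -c "
from h import *
tool()"
```

```text
t 27.48 tcp [428.9 197.9 159.1] ya 16.81 tilt [-0. -0. -1.] F [-0.  -0.3 -0. ] gap 0.261 grip 30.0 j [ 18.  20. 102.  -0.  58.   1.]
```

servo_tool:
  series:
    - [[0,0,0.6],0,0]
    - [[0,0,1.7],0,0]
    - [[0,0,2.8],0,0]
    - [[0.1,-0.6,3.3],1,0]
    - [[0.2,-1.8,3.3],2.5,0]
    - [[0.3,-3.1,3.3],4.5,0]
    - [[0.4,-4.4,3.3],6.5,0]
    - [[0.5,-5.7,3.3],8.5,0]
    - [[0.7,-7.0,3.3],10.5,0]
    - [[0.9,-8.3,3.3],12.5,0]
    - [[1.0,-9.6,3.3],13.25,0]
    - [[1.05,-10.8,3.3],13.25,0]

```text
time_s: 28.98
eef_pos: [470.6, -236.3, 290.7]
eef_rot: [-0.187, -3.136, -0.0]
contact_force: [0.6, -0.0, -4.1]
finger_gap: 0.266
grip_force: 30.0
```

```bash
python3 -c "
from h import *
tool()"
```

```text
t 28.98 tcp [ 470.6 -236.3  290.7] ya 83.17 tilt [-0.  0. -1.] F [ 0.6 -0.  -4.1] gap 0.266 grip 30.0 j [ -33.   16.   84.    0.   80. -116.]
```

servo_tool:
  series:
    - [[0.01,-0.8,0],0,0]
    - [[0.01,-1.7,-0.4],0,0]
    - [[0.01,-2.0,-0.9],0,0]
    - [[0.01,-2.0,-1.34],0,0]
    - [[0.01,-2.0,-1.34],0,0]
    - [[0.01,-2.0,-1.34],0,0]

```text
time_s: 29.72
eef_pos: [471.5, -314.0, 238.0]
eef_rot: [0.19, 3.136, -0.0]
contact_force: [0.1, 0.3, -3.9]
finger_gap: 0.261
grip_force: 30.0
```

```bash
python3 -c "
from h import *
c=face('')"
```

```text
t 29.73 tcp [ 471.5 -314.   238. ] ya 83.07 tilt [ 0. -0. -1.] F [ 0.1  0.3 -3.9] gap 0.261 grip 30.0 j [ -40.   22.   84.   -0.   74. -123.]
right 135 [-1.6  0.6  3.2]
left 18 [-3.5 -1.   0.7]
front 75 [-1.2  0.1 11. ]
strap 27 [-5.7 -4.9 -2.1]
```

servo_tool:
  series:
    - [[-0.02,0,-0.02],0,0]
    - [[-0.02,0,-0.02],0,0]
    - [[-0.02,0,-0.02],0,0]
    - [[-0.02,0,-0.02],0,0]
    - [[-0.02,0,-0.02],0,0]
    - [[-0.02,0,-0.02],0,0]
    - [[-0.02,0,-0.02],0,0]
    - [[-0.02,0,-0.02],0,0]
    - [[-0.02,0,-0.02],0,0]
    - [[-0.02,0,-0.02],0,0]
    - [[-0.02,0,-0.02],0,0]
    - [[-0.02,0,-0.02],0,0]

```text
time_s: 31.28
eef_pos: [470.6, -314.1, 236.7]
eef_rot: [-0.19, -3.136, 0.0]
contact_force: [-0.6, 0.2, -3.9]
finger_gap: 0.257
grip_force: 30.0
```

servo_tool:
  series:
    - [[0.3,-0.46,0],-1,0]
    - [[0.3,-0.46,0],-3,0]
    - [[0.3,-0.46,0],-5,0]
    - [[0.3,-0.46,0],-7,0]
    - [[0.3,-0.46,0],-9,0]
    - [[0.3,-0.46,0],-11,0]
    - [[0.3,-0.46,0],-13,0]
    - [[0.3,-0.46,0],-15,0]
    - [[0.3,-0.46,0],-17,0]
    - [[0.3,-0.46,0],-18,0]
    - [[0.3,-0.46,0],-18,0]
    - [[0.3,-0.46,0],-18,0]

```text
time_s: 32.78
eef_pos: [482.6, -332.5, 236.7]
eef_rot: [2.35, 2.085, 0.0]
contact_force: [0.7, 1.3, -4.2]
finger_gap: 0.26
grip_force: 30.0
```

servo_tool:
  series:
    - [[0,0,0],0,0]
    - [[0,0,0],0,0]
    - [[0,0,0],0,0]
    - [[0,0,0],0,0]
    - [[0,0,0],0,0]
    - [[0,0,0],0,0]
    - [[0,0,0],0,0]
    - [[0,0,0],0,0]
    - [[0,0,0],0,0]
    - [[0,0,0],0,0]
    - [[0,0,0],0,0]

```text
time_s: 34.15
eef_pos: [482.6, -332.5, 236.7]
eef_rot: [2.352, 2.083, -0.0]
contact_force: [-0.3, 0.4, -3.4]
finger_gap: 0.263
grip_force: 30.0
```

servo_tool:
  series:
    - [[-0.05,-0.34,0],-1,0]
    - [[-0.1,-0.34,0],-3,0]
    - [[-0.15,-0.34,0],-5,0]
    - [[-0.2,-0.34,0],-7,0]
    - [[-0.25,-0.34,0],-9,0]
    - [[-0.3,-0.34,0],-11,0]
    - [[-0.35,-0.34,0],-13,0]
    - [[-0.4,-0.34,0],-15,0]
    - [[-0.4,-0.34,0],-17,0]
    - [[-0.4,-0.34,0],-18,0]
    - [[-0.4,-0.34,0],-18,0]
    - [[-0.4,-0.34,0],-18,0]

```text
time_s: 35.65
eef_pos: [466.6, -346.1, 236.7]
eef_rot: [-3.136, 0.187, 0.0]
contact_force: [-0.3, 0.2, -3.2]
finger_gap: 0.259
grip_force: 30.0
```

servo_tool:
  series:
    - [[0,0,0],0,0]
    - [[0,0,0],0,0]
    - [[0,0,0],0,0]
    - [[0,0,0],0,0]
    - [[0,0,0],0,0]
    - [[0,0,0],0,0]
    - [[0,0,0],0,0]
    - [[0,0,0],0,0]
    - [[0,0,0],0,0]
    - [[0,0,0],0,0]
    - [[0,0,0],0,0]

```text
time_s: 37.02
eef_pos: [466.6, -346.1, 236.7]
eef_rot: [-3.136, 0.19, 0.0]
contact_force: [0.2, 0.8, -3.3]
finger_gap: 0.258
grip_force: 30.0
```

```bash
python3 -c "
from h import *
c=face('')"
```

```text
t 37.02 tcp [ 466.6 -346.1  236.7] ya -96.94 tilt [-0.  0. -1.] F [ 0.2  0.8 -3.3] gap 0.258 grip 30.0 j [-42.  23.  82.   0.  75.  54.]
left 141 [-7.5  0.4  3.1]
front 26 [ 1.2  2.1 10. ]
strap 24 [-3.9 -0.4  0.2]
```

servo_tool:
  series:
    - [[0,0.2,0.6],1,0]
    - [[0.1,1.0,1],3,0]
    - [[0.2,2.2,1],5,0]
    - [[0.3,3.5,1],7,0]
    - [[0.3,4.8,1],9,0]
    - [[0.3,6.1,1],11,0]
    - [[0.3,7.4,1],13,0]
    - [[0.3,8.6,1],15,0]
    - [[0.3,9.5,1],17,0]
    - [[0.6,9.79,1],18.5,0]
    - [[1.2,9.79,1],19.75,0]
    - [[2.2,9.79,0.8],19.75,0]

```text
time_s: 38.58
eef_pos: [555.1, 45.9, 269.5]
eef_rot: [2.183, 2.258, 0.001]
contact_force: [0.4, -0.4, -3.6]
finger_gap: 0.261
grip_force: 30.0
```

```bash
python3 -c "
from h import *
tool()"
```

```text
t 38.58 tcp [555.1  45.9 269.5] ya 1.95 tilt [ 0.001 -0.    -1.   ] F [ 0.4 -0.4 -3.6] gap 0.261 grip 30.0 j [-1. 20. 82.  0. 78. -3.]
```

servo_tool:
  series:
    - [[0.8,0,0],0,0]
    - [[1.6,0,0],0,0]
    - [[1.94,0,0],0,0]
    - [[1.94,0,-0.2],0,0]
    - [[1.94,0,-0.2],0,0]

```text
time_s: 39.2
eef_pos: [630.7, 45.6, 259.8]
eef_rot: [-2.185, -2.255, 0.002]
contact_force: [-0.4, 0.7, -4.2]
finger_gap: 0.26
grip_force: 30.0
```

```bash
python3 -c "
from h import *
p,a=tool()
c=capture('scene'); W=cloud(c); t=np.radians(a); R=np.array([[np.cos(t),-np.sin(t)],[np.sin(t),np.cos(t)]])
L=(W[...,:2]-p[:2])@R; z=W[...,2]-(p[2]-159)
for lo,hi in ((142,152),(125,138),(96,120),(70,88)):
  m=(L[...,0]>28)&(L[...,0]<70)&(abs(L[...,1])<25)&(z>lo)&(z<hi); q=L[m]
  if m.sum()>4: print(lo,hi,m.sum(),'x',np.percentile(q[:,0],[10,50,90]).round(1),'y',np.percentile(q[:,1],[5,50,95]).round(1))
"
```

```text
t 39.2 tcp [630.7  45.6 259.8] ya 1.81 tilt [-0.002  0.    -1.   ] F [-0.4  0.7 -4.2] gap 0.26 grip 30.0 j [-1. 27. 72. -0. 81. -3.]
125 138 30 x [33.  44.2 48.5] y [-10.3  -7.1   4.7]
96 120 34 x [42.2 47.3 48.5] y [-11.1  -4.6   5.8]
70 88 29 x [50.4 53.7 58. ] y [-7.3 -2.1  6.9]
```

servo_tool:
  series:
    - [[0,0,-0.4],0,0]
    - [[0,0,-0.8],0,0]
    - [[0,0,-1.1],0,0]
    - [[0,0,-1.2],0,0]
    - [[0,0,-1.3],0,0]
    - [[0,0,-1.4],0,0]
    - [[0,0,-1.5],0,0]
    - [[0,0,-1.6],0,0]
    - [[0,0,-1.7],0,0]
    - [[0,0,-1.77],0,0]

```text
time_s: 40.5
eef_pos: [632.2, 45.5, 189.3]
eef_rot: [-2.186, -2.256, 0.0]
contact_force: [0.8, 0.3, -4.8]
finger_gap: 0.257
grip_force: 30.0
```

servo_tool:
  series:
    - [[0,0,-0.05],0,0]
    - [[0,0,-0.1],0,0]
    - [[0,0,-0.14],0,0]
    - [[0,0,-0.14],0,0]

```text
time_s: 41.0
eef_pos: [632.2, 45.5, 184.3]
eef_rot: [2.186, 2.256, 0.0]
contact_force: [-0.2, 0.2, -3.9]
finger_gap: 0.26
grip_force: 30.0
```

```bash
python3 -c "
from h import *
tool()"
```

```text
t 41.0 tcp [632.2  45.5 184.3] ya 1.81 tilt [ 0. -0. -1.] F [-0.2  0.2 -3.9] gap 0.26 grip 30.0 j [-1. 31. 78. -0. 72. -3.]
```

servo_tool:
  series:
    - [[0,0,-0.02],0,0]
    - [[0,0,-0.04],0,0]
    - [[0,0,-0.04],0,0]

```text
time_s: 41.38
eef_pos: [632.3, 45.5, 183.9]
eef_rot: [2.186, 2.256, 0.001]
contact_force: [-5.6, 1.4, 10.7]
finger_gap: 0.264
grip_force: 30.0
```

```bash
python3 -c "
from h import *
tool()"
```

```text
t 41.38 tcp [632.3  45.5 183.9] ya 1.81 tilt [ 0.001 -0.    -1.   ] F [-5.6  1.4 10.7] gap 0.264 grip 30.0 j [-1. 31. 78. -0. 71. -3.]
```

servo_tool:
  series:
    - [[0,0,-0.02],0,0]
    - [[0,0,-0.02],0,0]

```text
time_s: 41.62
eef_pos: [632.3, 45.5, 183.7]
eef_rot: [2.185, 2.255, 0.002]
contact_force: [-9.4, -0.4, 19.2]
finger_gap: 0.258
grip_force: 30.0
```

servo_tool:
  series:
    - [[0,0,0.04],0,0]
    - [[0,0,0.04],0,0]
    - [[0,0,0.04],0,0.3]
    - [[0,0,0.04],0,0.5]
    - [[0,0,0.04],0,0.6]
    - [[0,0,0.04],0,0.7]
    - [[0,0,0.04],0,0.7]
    - [[0,0,0.6],0,0.7]
    - [[0,0,1.3],0,0.7]
    - [[0,0,2.0],0,0.9]
    - [[0,0,2.0],0,1]

```text
time_s: 43.0
eef_pos: [633.3, 45.5, 264.2]
eef_rot: [2.184, 2.254, 0.004]
contact_force: [-0.3, 0.1, -0.6]
finger_gap: 0.891
grip_force: 0.0
```

```bash
python3 -c "
from h import *
tool()
table_state([capture('scene')],dict(big=(636,-100,25),mid=(632,45,25)))
moved()"
```

```text
t 43.0 tcp [633.3  45.5 264.2] ya 1.81 tilt [ 0.004 -0.    -1.   ] F [-0.3  0.1 -0.6] gap 0.891 grip 0.0 j [-1. 27. 72.  0. 81. -3.]
big 0 49 gtop [ 639.2 -102.1  216. ] [[638.3, -101.2], [20.0, 21.9], 88.0]
mid 0 41 gtop [635.5  39.1 216.3] [[634.2, 40.1], [18.6, 19.0], 12.5]
scene mid 62 0 shift [-436.2 -188.2 -175.2]
scene small 57 55 shift [ 0.6 -0.2  0.9]
top mid 39 0 shift [-423.2 -190.6 -182.7]
top small 56 63 shift [-0.4  0.3 -0.2]
```

servo_tool:
  series:
    - [[-0.3,0.6,0],0.5,1]
    - [[-0.8,1.9,0],1.14,1]
    - [[-1.3,3.2,0],1.14,1]
    - [[-1.7,4.6,0],1.14,1]
    - [[-2.0,6.0,0],1.14,1]
    - [[-2.3,7.3,0],1.14,1]
    - [[-2.35,8.18,-0.3],1.14,1]
    - [[-2.35,8.18,-0.79],1.14,1]
    - [[-2.35,8.18,-0.79],1.14,1]
    - [[-2.35,8.18,-0.79],1.14,1]

```text
time_s: 44.4
eef_pos: [538.3, 372.3, 230.5]
eef_rot: [-2.072, -2.361, 0.0]
contact_force: [0.3, 0.0, 0.7]
finger_gap: 1.0
grip_force: 0.0
```

```bash
python3 -c "
from h import *
tool();moved()"
```

```text
t 44.4 tcp [538.3 372.3 230.5] ya 7.47 tilt [-0. -0. -1.] F [0.3 0.  0.7] gap 1.0 grip 0.0 j [29. 30. 71. -0. 79. 22.]
scene mid 62 0 shift [-436.2 -188.2 -175.2]
scene small 57 63 shift [ 0.  -0.2 -2. ]
top mid 39 0 shift [-423.2 -190.6 -182.7]
top small 56 24 shift [ 6.  -5.5 -5.6]
```

servo_tool:
  series:
    - [[0,0,-0.8],0,1]
    - [[0,0,-1.5],0,1]
    - [[0,0,-1.82],0,1]
    - [[0,0,-1.82],0,1]
    - [[0,0,-1.82],0,0.5]
    - [[0,0,-1.82],0,0]
    - [[0,0,-1.82],0,0]
    - [[0,0,-1.82],0,0]
    - [[0,0,-1.82],0,0]
    - [[0,0,-1.82],0,0]
    - [[0,0,-1.82],0,0]
    - [[0,0,-1.82],0,0]

```text
time_s: 46.0
eef_pos: [538.1, 372.6, 157.4]
eef_rot: [2.071, 2.362, -0.0]
contact_force: [-0.1, -1.1, -1.5]
finger_gap: 0.263
grip_force: 30.0
```

```bash
python3 -c "
from h import *
tool()"
```

```text
t 46.0 tcp [538.1 372.6 157.4] ya 7.51 tilt [-0. -0. -1.] F [-0.1 -1.1 -1.5] gap 0.263 grip 30.0 j [29. 34. 76. -0. 70. 22.]
```

servo_tool:
  series:
    - [[0,0,0.6],0,0]
    - [[0,0,1.8],0,0]
    - [[-0.2,-0.2,3.0],0,0]
    - [[-0.7,-0.9,3.3],1,0]
    - [[-1.2,-2.0,3.3],3,0]
    - [[-1.6,-3.2,3.3],5,0]
    - [[-1.7,-4.5,3.3],7,0]
    - [[-1.7,-5.8,3.3],9,0]
    - [[-1.7,-7.1,3.3],11,0]
    - [[-1.7,-8.4,3.3],13,0]
    - [[-1.7,-9.7,3.3],15.12,0]
    - [[-1.7,-11.0,3.3],15.12,0]

```text
time_s: 47.5
eef_pos: [469.9, -68.6, 289.6]
eef_rot: [0.182, 3.136, 0.0]
contact_force: [1.5, -0.0, -3.1]
finger_gap: 0.261
grip_force: 30.0
```

```bash
python3 -c "
from h import *
tool()"
```

```text
t 47.5 tcp [469.9 -68.6 289.6] ya 83.37 tilt [ 0.  0. -1.] F [ 1.5 -0.  -3.1] gap 0.261 grip 30.0 j [-16.  12.  91.   0.  77. -99.]
```

servo_tool:
  series:
    - [[0.02,-1.2,0],0,0]
    - [[0.02,-2.5,0],0,0]
    - [[0.02,-3.8,0],0,0]
    - [[0.02,-5.0,0],0,0]
    - [[0.02,-5.9,-0.3],0,0]
    - [[0.02,-6.17,-0.8],0,0]
    - [[0.02,-6.17,-1.35],0,0]
    - [[0.02,-6.17,-1.35],0,0]
    - [[0.02,-6.17,-1.35],0,0]

```text
time_s: 48.62
eef_pos: [471.2, -314.1, 236.3]
eef_rot: [0.189, 3.135, -0.001]
contact_force: [0.4, -0.4, -3.0]
finger_gap: 0.263
grip_force: 30.0
```

```bash
python3 -c "
from h import *
c=face('')"
```

```text
t 48.62 tcp [ 471.2 -314.1  236.3] ya 83.12 tilt [ 0.001 -0.    -1.   ] F [ 0.4 -0.4 -3. ] gap 0.263 grip 30.0 j [ -40.   22.   84.    0.   74. -123.]
right 133 [-3.5 -1.6  2.5]
left 39 [-5.5 -3.9 -1.9]
front 63 [-1.2 -0.1 13.6]
strap 23 [-5.6 -5.  -4.2]
```

servo_tool:
  series:
    - [[-0.05,0,-0.01],0,0]
    - [[-0.05,0,-0.01],0,0]
    - [[-0.05,0,-0.01],0,0]
    - [[-0.05,0,-0.01],0,0]
    - [[-0.05,0,-0.01],0,0]
    - [[-0.05,0,-0.01],0,0]
    - [[-0.05,0,-0.01],0,0]
    - [[-0.05,0,-0.01],0,0]
    - [[-0.05,0,-0.01],0,0]
    - [[-0.05,0,-0.01],0,0]
    - [[-0.05,0,-0.01],0,0]
    - [[-0.05,0,-0.01],0,0]

```text
time_s: 50.18
eef_pos: [469.0, -314.1, 235.1]
eef_rot: [-0.189, -3.136, 0.0]
contact_force: [-0.2, 0.5, -3.2]
finger_gap: 0.263
grip_force: 30.0
```

servo_tool:
  series:
    - [[0.35,-0.4,0],-1,0]
    - [[0.35,-0.4,0],-3,0]
    - [[0.35,-0.4,0],-5,0]
    - [[0.35,-0.4,0],-7,0]
    - [[0.35,-0.4,0],-9,0]
    - [[0.35,-0.4,0],-11,0]
    - [[0.35,-0.4,0],-13,0]
    - [[0.35,-0.4,0],-15,0]
    - [[0.35,-0.4,0],-17,0]
    - [[0.35,-0.4,0],-18,0]
    - [[0.35,-0.4,0],-18,0]
    - [[0.35,-0.4,0],-18,0]

```text
time_s: 51.68
eef_pos: [483.0, -330.1, 235.1]
eef_rot: [-2.349, -2.086, 0.0]
contact_force: [-0.8, -0.3, -2.6]
finger_gap: 0.26
grip_force: 30.0
```

servo_tool:
  series:
    - [[0,0,0],0,0]
    - [[0,0,0],0,0]
    - [[0,0,0],0,0]
    - [[0,0,0],0,0]
    - [[0,0,0],0,0]
    - [[0,0,0],0,0]
    - [[0,0,0],0,0]
    - [[0,0,0],0,0]
    - [[0,0,0],0,0]
    - [[0,0,0],0,0]
    - [[0,0,0],0,0]

```text
time_s: 53.05
eef_pos: [482.9, -330.1, 235.1]
eef_rot: [-2.351, -2.084, 0.0]
contact_force: [1.1, -0.3, -2.3]
finger_gap: 0.262
grip_force: 30.0
```

servo_tool:
  series:
    - [[-0.05,-0.4,0],-1,0]
    - [[-0.1,-0.4,0],-3,0]
    - [[-0.15,-0.4,0],-5,0]
    - [[-0.2,-0.4,0],-7,0]
    - [[-0.25,-0.4,0],-9,0]
    - [[-0.3,-0.4,0],-11,0]
    - [[-0.35,-0.4,0],-13,0]
    - [[-0.35,-0.4,0],-15,0]
    - [[-0.35,-0.4,0],-17,0]
    - [[-0.35,-0.4,0],-18,0]
    - [[-0.35,-0.4,0],-18,0]
    - [[-0.35,-0.4,0],-18,0]

```text
time_s: 54.55
eef_pos: [469.0, -346.1, 235.1]
eef_rot: [-3.136, 0.185, 0.0]
contact_force: [0.3, 0.6, -3.1]
finger_gap: 0.264
grip_force: 30.0
```

servo_tool:
  series:
    - [[0,0,0],0,0]
    - [[0,0,0],0,0]
    - [[0,0,0],0,0]
    - [[0,0,0],0,0]
    - [[0,0,0],0,0]
    - [[0,0,0],0,0]
    - [[0,0,0],0,0]
    - [[0,0,0],0,0]
    - [[0,0,0],0,0]
    - [[0,0,0],0,0]
    - [[0,0,0],0,0]

```text
time_s: 55.92
eef_pos: [469.0, -346.1, 235.1]
eef_rot: [-3.136, 0.189, 0.0]
contact_force: [-0.7, -0.7, -2.5]
finger_gap: 0.263
grip_force: 30.0
```

```bash
python3 -c "
from h import *
c=face('')"
```

```text
t 55.92 tcp [ 469.  -346.1  235.1] ya -96.89 tilt [-0.  0. -1.] F [-0.7 -0.7 -2.5] gap 0.263 grip 30.0 j [-42.  24.  82.   0.  75.  55.]
right 21 [-1.6  0.8  2.8]
left 125 [-3.2 -1.3  0.8]
front 37 [1.4 2.1 3. ]
strap 27 [-3.1 -0.5  0.4]
```

servo_tool:
  series:
    - [[0,0.2,0.6],1,0]
    - [[0.1,1.0,1],3,0]
    - [[0.2,2.2,1],5,0]
    - [[0.2,3.5,1],7,0]
    - [[0.2,4.8,1],9,0]
    - [[0.2,6.1,1],11,0]
    - [[0.2,7.4,1],13,0]
    - [[0.2,8.7,1],15,0]
    - [[0.2,10.0,1],17,0]
    - [[0.2,11.3,1],19,0]
    - [[0.3,12.5,1],19.74,0]
    - [[0.5,13.3,1],19.74,0]

```text
time_s: 57.48
eef_pos: [488.7, 188.0, 275.3]
eef_rot: [2.183, 2.259, 0.001]
contact_force: [0.8, 0.3, -2.9]
finger_gap: 0.259
grip_force: 30.0
```

```bash
python3 -c "
from h import *
tool()"
```

```text
t 57.48 tcp [488.7 188.  275.3] ya 1.95 tilt [ 0.  0. -1.] F [ 0.8  0.3 -2.9] gap 0.259 grip 30.0 j [15. 17. 86.  0. 77. 13.]
```

servo_tool:
  series:
    - [[0.6,0,0],0,0]
    - [[1.7,0,0],0,0]
    - [[2.7,0,0],0,0]
    - [[3.3,0,0],0,0]
    - [[3.47,0,-0.2],0,0]
    - [[3.47,0,-0.42],0,0]
    - [[3.47,0,-0.42],0,0]

```text
time_s: 58.35
eef_pos: [626.4, 185.9, 257.4]
eef_rot: [-2.185, -2.255, 0.003]
contact_force: [0.6, -0.0, -2.7]
finger_gap: 0.26
grip_force: 30.0
```

```bash
python3 -c "
from h import *
p,a=tool()
c=capture('scene'); W=cloud(c); t=np.radians(a); R=np.array([[np.cos(t),-np.sin(t)],[np.sin(t),np.cos(t)]])
L=(W[...,:2]-p[:2])@R; z=W[...,2]-(p[2]-157.5)
for lo,hi in ((142,152),(125,138),(96,120),(70,88)):
  m=(L[...,0]>28)&(L[...,0]<70)&(abs(L[...,1])<25)&(z>lo)&(z<hi); q=L[m]
  if m.sum()>4: print(lo,hi,m.sum(),'x',np.percentile(q[:,0],[10,50,90]).round(1),'y',np.percentile(q[:,1],[5,50,95]).round(1))
"
```

```text
t 58.35 tcp [626.4 185.9 257.4] ya 1.82 tilt [-0.002 -0.    -1.   ] F [ 0.6 -0.  -2.7] gap 0.26 grip 30.0 j [11. 29. 69.  0. 82.  9.]
125 138 25 x [31.8 43.8 47.6] y [-12.3  -8.2   3. ]
96 120 34 x [37.9 46.9 48.5] y [-11.8  -5.9   3.5]
70 88 25 x [48.9 54.2 56.8] y [-10.1  -3.9   5.9]
```

servo_tool:
  series:
    - [[0,0,-0.4],0,0]
    - [[0,0,-0.8],0,0]
    - [[0,0,-1.07],0,0]
    - [[0,0,-1.17],0,0]
    - [[0,0,-1.27],0,0]
    - [[0,0,-1.37],0,0]
    - [[0,0,-1.47],0,0]
    - [[0,0,-1.57],0,0]
    - [[0,0,-1.67],0,0]
    - [[0,0,-1.75],0,0]

```text
time_s: 59.65
eef_pos: [627.8, 185.9, 187.7]
eef_rot: [-2.186, -2.256, 0.0]
contact_force: [-0.0, 0.5, -2.7]
finger_gap: 0.264
grip_force: 30.0
```

servo_tool:
  series:
    - [[0,0,-0.05],0,0]
    - [[0,0,-0.1],0,0]
    - [[0,0,-0.14],0,0]
    - [[0,0,-0.14],0,0]

```text
time_s: 60.15
eef_pos: [627.8, 185.9, 182.7]
eef_rot: [-2.186, -2.256, 0.0]
contact_force: [-0.6, 0.3, -2.0]
finger_gap: 0.261
grip_force: 30.0
```

```bash
python3 -c "
from h import *
tool()"
```

```text
t 60.15 tcp [627.8 185.9 182.7] ya 1.81 tilt [-0. -0. -1.] F [-0.6  0.3 -2. ] gap 0.261 grip 30.0 j [11. 32. 75. -0. 73.  9.]
```

servo_tool:
  series:
    - [[0,0,-0.02],0,0]
    - [[0,0,-0.04],0,0]
    - [[0,0,-0.04],0,0]

```text
time_s: 60.52
eef_pos: [627.9, 185.9, 182.1]
eef_rot: [2.186, 2.256, 0.001]
contact_force: [-5.1, -1.0, 9.4]
finger_gap: 0.261
grip_force: 30.0
```

servo_tool:
  series:
    - [[0,0,-0.01],0,0]
    - [[0,0,-0.02],0,0]
    - [[0,0,-0.02],0,0]

```text
time_s: 60.9
eef_pos: [627.9, 186.0, 182.0]
eef_rot: [2.185, 2.256, 0.002]
contact_force: [-7.8, -1.2, 17.3]
finger_gap: 0.259
grip_force: 30.0
```

servo_tool:
  series:
    - [[0,0,0.04],0,0]
    - [[0,0,0.04],0,0]
    - [[0,0,0.04],0,0.3]
    - [[0,0,0.04],0,0.5]
    - [[0,0,0.04],0,0.6]
    - [[0,0,0.04],0,0.7]
    - [[0,0,0.04],0,0.7]
    - [[0,0,0.6],0,0.7]
    - [[0,0,1.3],0,0.7]
    - [[0,0,2.0],0,0.7]
    - [[0,0,2.0],0,0.7]

```text
time_s: 62.28
eef_pos: [628.8, 186.1, 262.7]
eef_rot: [2.185, 2.255, 0.005]
contact_force: [0.2, 0.1, 0.1]
finger_gap: 0.699
grip_force: 0.0
```

servo_tool:
  series:
    - [[-0.5,-0.5,0],-1,0.6]
    - [[-1.3,-1.3,0],-3,0.6]
    - [[-2.2,-2.4,0],-5,0.6]
    - [[-3.1,-3.5,0],-7,0.6]
    - [[-3.8,-4.7,0],-9,0.6]
    - [[-4.37,-5.8,0],-11,0.6]
    - [[-4.37,-7.0,0],-13,0.6]
    - [[-4.37,-7.7,0],-15,0.6]
    - [[-4.37,-7.7,-0.5],-15.9,0.6]
    - [[-4.37,-7.7,-1.2],-15.9,0.6]
    - [[-4.37,-7.7,-1.2],-15.9,0.6]

```text
time_s: 63.65
eef_pos: [451.6, -121.6, 210.6]
eef_rot: [-3.122, -0.336, 0.006]
contact_force: [-0.1, 0.1, 0.3]
finger_gap: 0.601
grip_force: 0.0
```

```bash
python3 -c "
from h import *
tool()
c=capture('scene')
table_state([c],dict(big=(636,-100,25),mid=(632,45,25),small=(628,186,25)))
save(c,'k3.png',(290,140,430,270),s=5)"
```

```text
t 63.65 tcp [ 451.6 -121.6  210.6] ya -77.7 tilt [-0.004  0.002 -1.   ] F [-0.1  0.1  0.3] gap 0.601 grip 0.0 j [-22.  16.  99.  -0.  66.  55.]
big 0 39 gtop [ 631.9 -100.6  214.2] [[630.8, -100.0], [18.2, 19.9], 9.9]
mid 0 37 gtop [635.4  38.5 215.5] [[634.9, 39.4], [18.4, 17.3], 88.7]
small 0 29 gtop [631.2 177.9 216. ] [[630.5, 178.8], [16.7, 18.7], 1.5]
```

View pics/k3.png

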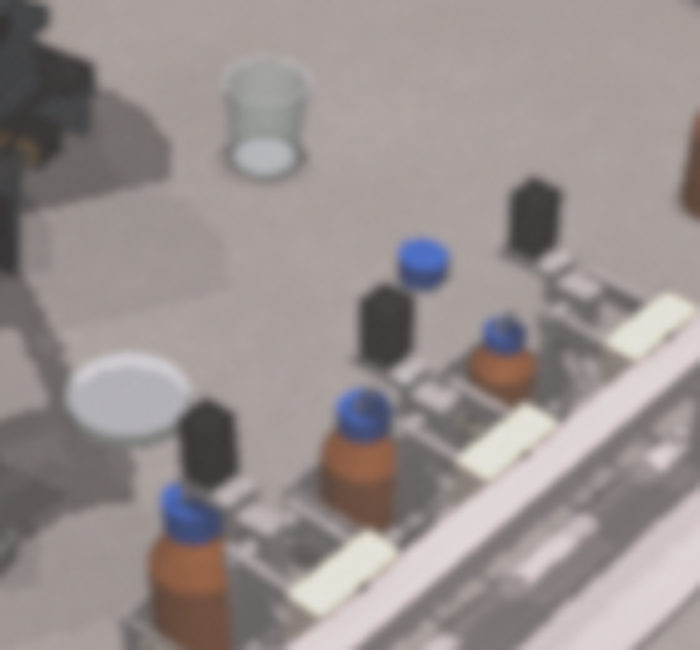

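```bash
cat >> h.py <<'E'
def hung(c):
    W=cloud(c); f=c["frame"].max(2)
    for n,(x,y) in dict(big=(636.6,-96),mid=(632.3,46),small=(627.9,184)).items():
        X,Y,Z=W[...,0]-x,W[...,1]-y,W[...,2]
        g=(abs(X)<25)&(abs(Y)<22)&(Z>180)&(Z<225)&(f<75)
        lo=g&(Z<195); hi=g&(Z>207)
        h=(X>14)&(X<60)&(abs(Y)<20)&(Z>160)&(Z<190)&(f>80)
        w=(X>-45)&(X<14)&(Y>-44)&(Y<-26)&(Z>28)&(Z<75)
        print(n,"grip dx",X[g].mean().round(1),"hi-lo x",(X[hi].mean()-X[lo].mean()).round(1),"top z",np.percentile(Z[g],97).round(1),"hooktop z",h.sum(),np.percentile(Z[h],[50,95]).round(1),"x",X[h].mean().round(1),"wall",w.sum(),np.percentile(X[w],[3,97]).round(1),np.percentile(Z[w],[3,97]).round(1))
E
python3 -c "
from h import *
tool(); hung(capture('scene'))"
```

```text
t 63.7 tcp [ 452.4 -121.8  211.9] ya -77.68 tilt [-0.002  0.001 -1.   ] F [ 0.6  0.4 -0.9] gap 0.603 grip 0.0 j [-22.  16.  98.   0.  66.  55.]
big grip dx -1.1 hi-lo x -5.4 top z 217.3 hooktop z 78 [164.9 173.3] x 26.4 wall 166 [-40.1  12.2] [30.4 73.6]
mid grip dx 5.5 hi-lo x -3.4 top z 219.6 hooktop z 86 [165.8 175.3] x 29.6 wall 70 [-43.3  10.6] [29.7 73.4]
small grip dx 5.3 hi-lo x -1.3 top z 218.3 hooktop z 72 [166.  175.2] x 30.2 wall 37 [-41.5   6.3] [32.  63.7]
```

servo_tool:
  series:
    - [[0,0,-1.5],0,0.6]
    - [[0,0,-3],0,0.6]
    - [[0,0,-3.78],0,0.6]
    - [[0,0,-3.78],0,0.6]
    - [[0,0,-3.78],0,0.6]

```text
time_s: 64.38
eef_pos: [454.1, -122.5, 62.7]
eef_rot: [3.122, 0.337, 0.003]
contact_force: [0.6, -0.1, 0.3]
finger_gap: 0.599
grip_force: 0.0
```

servo_tool:
  series:
    - [[0.06,-0.27,0],0,0.6]
    - [[0.12,-0.54,0],0,0.6]
    - [[0.18,-0.81,0],0,0.6]
    - [[0.24,-1.08,0],0,0.6]
    - [[0.3,-1.35,0],0,0.6]
    - [[0.35,-1.58,0],0,0.6]
    - [[0.38,-1.72,0],0,0.6]
    - [[0.38,-1.72,0],0,0.6]

```text
time_s: 65.38
eef_pos: [468.2, -191.2, 61.0]
eef_rot: [3.124, 0.336, -0.0]
contact_force: [-0.7, -0.5, -0.2]
finger_gap: 0.597
grip_force: 0.0
```

servo_tool:
  series:
    - [[0.01,-0.04,0],0,0.6]
    - [[0.02,-0.08,0],0,0.6]
    - [[0.02,-0.08,0],0,0.6]

```text
time_s: 65.75
eef_pos: [468.2, -192.3, 60.9]
eef_rot: [-3.121, -0.336, 0.002]
contact_force: [1.4, 14.3, 2.6]
finger_gap: 0.598
grip_force: 6.6
```

servo_tool:
  series:
    - [[-0.07,0.32,0],0,0.6]
    - [[-0.07,0.32,0],0,0.6]
    - [[-0.07,0.32,1.5],0,0.6]
    - [[-0.07,0.32,3],0,0.6]
    - [[-0.07,0.32,4.3],0,0.6]
    - [[-0.5,0.6,5],0,0.6]
    - [[-1,1.5,5],0,0.6]
    - [[-1,2.5,5],0,0.6]
    - [[-1,3.5,5],0,0.6]
    - [[-1,3.5,5],0,0.6]

```text
time_s: 67.0
eef_pos: [428.8, -52.3, 261.3]
eef_rot: [3.123, 0.341, 0.001]
contact_force: [0.4, -0.4, -0.3]
finger_gap: 0.6
grip_force: 0.0
```

```bash
python3 -c "
from h import *
tool(); c=capture('scene'); hung(c); save(c,'fin.png',s=1.25)
P,C,S=allpts([c,capture('top')])
m=(P[:,0]>400)&(P[:,0]<500)&(P[:,1]>-230)&(P[:,1]<-70)&(P[:,2]>60)&(P[:,2]<95)
for i in (0,1):
  k=P[m&(S==i)]
  if len(k): print(i,len(k),k.mean(0).round(1))
"
```

```text
t 67.0 tcp [428.8 -52.3 261.3] ya -77.53 tilt [ 0.  0. -1.] F [ 0.4 -0.4 -0.3] gap 0.6 grip 0.0 j [-15.  10.  99.   0.  72.  63.]
big grip dx -1.1 hi-lo x -4.8 top z 217.0 hooktop z 77 [164.7 173.4] x 27.0 wall 160 [-41.7  11.7] [29.7 72.5]
mid grip dx 5.4 hi-lo x -2.7 top z 218.7 hooktop z 81 [166. 175.] x 29.7 wall 67 [-44.1  11.8] [29.1 72.4]
small grip dx 5.3 hi-lo x -2.0 top z 219.1 hooktop z 74 [165.1 174.9] x 29.6 wall 35 [-43.9   4.7] [33.  63.5]
0 58 [ 469.8 -181.4   79.9]
```

View pics/fin.png

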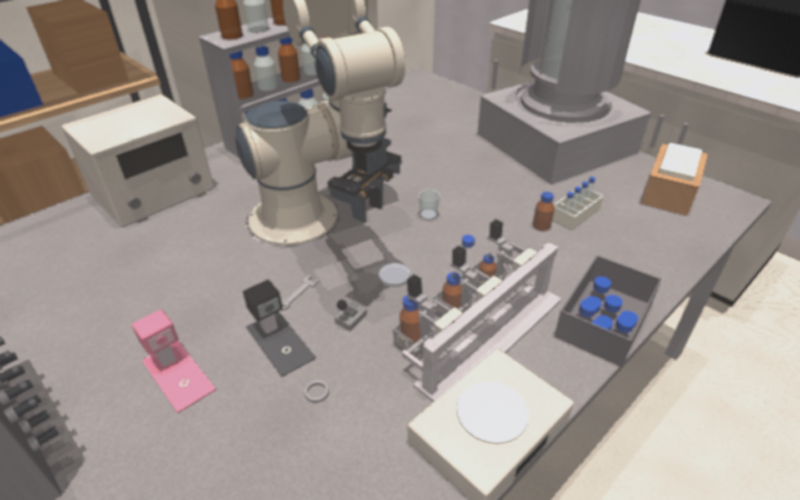

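```bash
python3 -c "
from h import *
print(sign_off())"
```

```text
the job is handed in; nothing more can be done
None
```

The job is handed in at about 67 s: all three carriers (big, mid, small) were shown to the reader in order and hung on their own pins, and the reader is switched off. The latches were judged shut from the push force rather than seen, and big's left tag was held about 4–5 mm too close to the reader.

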